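# Stack the riser, peel off the top packing tray and present it

## Task

Make the packing place ready: first lay the loose wooden board squarely on top of the pile of two boards, edges flush, and let go of it. Then take the top tray of the stuck nested stack by its blue corner tab and peel it off: raise that corner first while the opposite corner stays down in the nest, then lift the whole tray clear, leaving the other trays standing where they are. Carry it over to the board pile and finish while still holding it there, still and level, centred over the pile about a hand's breadth above it and touching nothing else; leave everything else on the bench alone.

Things in the scene. Friction and masses are not known exactly. Their poses are not given: they have to be found in the camera images.
- board_c: the loose light-wood board, 60 (its x) x 120 (its y) x 16 mm, lying flat on the bench with free space round it; origin at the centre of its underside, z up
- board_a: lower board of the pile, same size as the loose board, flat on the bench; origin at the centre of its underside. The pile stands either left or right of the middle, the tray stack on the other side
- board_b: upper board of the pile, same size, lying flush on the lower one; origin at the centre of its underside, so its top (where the loose board goes) is 16 mm above its origin and 32 mm above the bench
- tray: top tray of the nested stack: open white plastic tray, body 140 (its x) x 100 (its y) mm outside, walls and floor 4 mm, 28 mm tall with a flat 160 x 120 mm rim 4 mm thick; about 110 g. Origin at the centre of its underside, z up; at the start that is 48 mm above the bench and the lowest 12 mm sit inside the tray below with 3.5 mm play all round, stuck (see stack)
- tray_tab (a point): centre of the top edge of the tray's blue upright tab, across the tray's +x +y corner at (66, 47, 54) mm in the tray's frame; it rises 26 mm above the rim. The tab is a plate 10 mm thick along the tray's diagonal (0.644 rad from its x towards its y) and 34 mm wide across it. Fingers can stand either side of it, down to the rim
- tray_far (a point): bottom outer corner of the tray farthest from the tab, at (-70, -50, 0) mm in the tray's frame; the corner that stays down while the tab is raised
- stack: rest of the nested stack, loose but heavy (1.3 kg): three white trays with grey sides on a 170 x 130 mm steel base plate, 60 mm tall; axes as the tray, origin at the centre of its underside, seat for the top tray 48 mm above it. Four hidden rubber nubs grip the top tray's long sides (x = +-45 mm, 6 mm above its underside), about 3 N each, dragging until that part has risen some 7 mm
- stone: smooth grey beach stone, about 100 mm across, 60 mm tall; origin under its centre
- jar: closed glass jar with a brass lid, 70 mm across, 85 mm tall, upright; origin under its centre
- jar_b: closed amber jar with a brass lid, 60 mm across, 75 mm tall, upright; origin under its centre
- brush: hand brush lying flat on the bench
- mallet: hammer lying flat on the bench
- crock: small open terracotta pot, 90 mm across, 80 mm tall; origin under its centre
There are look-alikes about, which are no part of the job. Leave any orange or pink look-alike of the board_a alone.

How it is judged (in metres and radians):
On the way, in this order (a step that is already met when the one before it is completed fails the run):
1. the loose board lies squarely on the pile and is let go (horizontal distance between board_c and board_b below 0.01 m and angle between the y axis of board_c and the y axis of board_b, either way round below 0.1 rad and z of board_c in the frame of board_b between 0.012 and 0.02 m and angle between each of board_c, board_b's own z axis and vertical below 0.06 rad and horizontal distance between board_b and board_a below 0.01 m and angle between the y axis of board_b and the y axis of board_a, either way round below 0.1 rad and z of board_b in the frame of board_a between 0.012 and 0.02 m and contact force between the fingers and board_c below 0.1 N and linear speed of board_c below 0.02 m/s), for 0.2 s.
2. the tab's corner of the tray is raised while the opposite corner is still down in the nest (angle between tray's own z axis and vertical above 0.08 rad and z of tray_tab in the frame of stack above 0.114 m and z of tray_far in the frame of stack between 0.04 and 0.058 m), for 0.1 s.
At the end, for the whole second after the job is handed in: Boards in one square pile (each within 10 mm, 0.1 rad of the one below); lowest board and rest of stack within 20 mm of their start. Tray held in the fingers, still, level within 0.15 rad, centred within 35 mm over the pile, underside 30 to 150 mm above the top board, touching nothing else (horizontal distance between board_c and board_b below 0.01 m and angle between the y axis of board_c and the y axis of board_b, either way round below 0.1 rad and z of board_c in the frame of board_b between 0.012 and 0.02 m and angle between each of board_c, board_b's own z axis and vertical below 0.06 rad and horizontal distance between board_b and board_a below 0.01 m and angle between the y axis of board_b and the y axis of board_a, either way round below 0.1 rad and z of board_b in the frame of board_a between 0.012 and 0.02 m and distance of each of board_a, stack from where it was at the start of the episode below 0.02 m and angle between stack's own z axis and vertical below 0.05 rad and angle between tray's own z axis and vertical below 0.15 rad and horizontal distance between tray and board_c below 0.035 m and z of tray in the frame of board_c between 0.046 and 0.166 m and contact force between the fingers and tray above 1 N and contact force between tray and board_c below 0.05 N and contact force between tray and stack below 0.05 N and linear speed of tray below 0.02 m/s and height (world z) of tray above 0.07 m); the arm keeps its last pose, push and grip.
It fails at once if the rest of the tray stack lifted, tipped or dragged (distance of stack from where it was at the start of the episode above 0.025 m or angle between stack's own z axis and vertical above 0.12 rad).
It fails at once if a bystander disturbed (distance of any of stone, jar, jar_b, brush, mallet, crock from where it was at the start of the episode above 0.03 m).
It also fails if it takes over 58 s, if anything falls off the work surface, if the arm or the gripper's body presses on something with over 40 N, if the wrist force passes 120 N, or if a joint passes its speed limit or range.

## Robot

A 6-joint arm with a two-finger parallel gripper is mounted at the origin on the work surface. World frame = base frame: x ahead of the robot, y to its left, z up, the work surface at z = 0. Lengths are in m, angles in degrees, forces in N, time in s.
With the tool pointing down it reaches from about 0.35 to 0.875 m from the base axis. Payload 4.2 kg.
Tool frame: the origin (TCP) lies where the fingers leave the gripper's body, on its centre line; the fingertips stand 70 mm ahead of it and the grasp point (between the pads) lies 51 mm ahead of it; z points along the fingers, y is the direction in which the jaws open and shut (so a half turn about z gives the same grasp; the last joint's range is limited). The gripper opens to 87 mm and grips with 3 to 60 N. Pads are 19 mm wide; open, the fingers measure 117 mm over their backs; the gripper's body (75 mm by 190 mm) begins 51 mm behind the grasp point.
Start: joints at [-50.099, 22.042, 0.453, 0, -68.411, -14.817], TCP at [0.265, -0.566, 0.292] pointing down, gripper open.
Joint ranges: [-179.83, 179.83], [-69.29, 118.12], [-61.27, 80.66], [-181.25, 117.63], [-171.15, -9.14], [-177.46, 177.46]. Speed limits (degrees/s): [159.86, 159.86, 180, 180, 180, 180].

## Interface

Orientations are given as a 3x3 rotation matrix whose columns are the frame's x, y, z axes.
In Python, from station import sense, capture, camera_model, finish_job gives the robot as it stands.
- The arm moves only by the shell command python3 -m inch 'ROWS'. ROWS is JSON, a list of rows, each an object with "hand": the closure, from 0 (fully open) to 1 (shut); "slide": the shift along the world's x, y, z in cm, a list of three; "yaw": the turn about the world's z in rad. A call has 1 to 10 rows; each row is the pose to reach, as a shift and turn from the pose commanded when the call began; what a row does not reach only later rows make up. A row lasts 1/8 s, in which the tool goes at most 62.5 mm and 10.7 degrees, less where a joint would pass 70% of its speed; a pose out of reach is approached as far as the arm can. A call with a gripper value outside its range is refused whole. The fingers move at their own pace and stop on an object; the grip force is fixed at half the most. Time passes only in rows, so rows that repeat a pose let the fingers close. It gives the time, the measured TCP pose, the force and the opening at its end, in the units of the state.
- sense(): the state, without advancing time (a new reading comes with each control period).
- capture(name): name is "scene" or "top" or "wrist"; returns the picture (480x640x3 uint8, blue, green, red); there is no depth.
- camera_model(name): a dict with "mtx" (3x3 intrinsics, pixels), "k1" (the pictures are not rectified: a ray, as slopes to the right and down, at radius r is drawn at 1 + k1 r^2 times it, then the intrinsics apply), "xyz" and "orientation" of the camera in the world; the wrist camera has in their place "tool_from_camera" (4x4, takes a point from camera to tool coordinates, whose origin is the TCP and whose axes are the flange's). Camera axes: x right, y up, looking along -z (the intrinsics and any distortion apply to the point x, -y, -z); pixel columns grow to the right and rows downward; lengths in m; the calibration is good to about 2 mm. A picture is of the moment at which its call begins: read the wrist's pose just before it. camera_model takes no time and is no camera call.
- finish_job(): hands the job in, once; it reports no verdict.
The state is a dict: "time_s": time; "joints": joint angles; "joint_velocities": joint speeds; "effort": joint torques, N m; "tcp_pos": TCP position; "ee_rot": TCP orientation; "wrist_force": force on the tool from outside, world axes, zero at the start; "moment": the same for the moment, N m; "gripper_width": opening from 0.0 (shut) to 1.0 (fully open).
Only numpy, scipy, OpenCV 4.12 (cv2) and the standard library are available. Lean on these libraries where they do the work, as an engineer would, in place of code of your own. Each camera call takes 0.05 s, during which the arm holds its last target. There are 200 camera calls.

## Working session

There is one attempt and no reset: what is moved stays moved. The work goes in short steps, Python scripts to look and compute and a shell command to move; the robot and the scene stay as the last step left them, time stands still between calls to the robot, and variables do not carry over. Pictures are saved under pics/ and viewed, about 8 in all and at most 12, crops included, and the job is handed in when it is done.

```bash
mkdir -p pics; ls; python3 - <<'E'
from station import *
import cv2,numpy as np
s=sense();print(s['time_s'],s['tcp_pos'],np.round(s['ee_rot'],3).tolist())
for n in("top","scene"):
    cv2.imwrite(f"pics/{n}0.png",capture(n)); print(n,camera_model(n))
print(camera_model("wrist"))
E
```

```text
pics
0.0 [ 0.26480643 -0.56562663  0.29115618] [[-0.906, -0.424, -0.001], [-0.424, 0.906, 0.002], [0.0, 0.002, -1.0]]
top {'mtx': array([[453.60240658,   0.        , 322.88298563],
       [  0.        , 453.60240658, 239.00351709],
       [  0.        ,   0.        ,   1.        ]]), 'k1': 0.03465258115223994, 'xyz': array([ 0.46501902, -0.06361312,  1.09962467]), 'orientation': array([[-0.02142452,  0.99427559, -0.1046759 ],
       [-0.99965496, -0.02289577, -0.01287386],
       [-0.0151968 ,  0.10436397,  0.99442306]])}
scene {'mtx': array([[486.11675842,   0.        , 320.58774788],
       [  0.        , 486.11675842, 232.59452735],
       [  0.        ,   0.        ,   1.        ]]), 'k1': -0.08259584502141606, 'xyz': array([0.98486967, 0.63507433, 0.82095513]), 'orientation': array([[-0.83355047, -0.38287434,  0.39824722],
       [ 0.55200598, -0.54856158,  0.62798853],
       [-0.02197757,  0.74329498,  0.66860269]])}
{'mtx': array([[343.85962454,   0.        , 315.90535137],
       [  0.        , 343.85962454, 239.64656716],
       [  0.        ,   0.        ,   1.        ]]), 'k1': -0.01259854782040345, 'tool_from_camera': array([[ 2.63975688e-05,  9.62731964e-01,  2.70457327e-01,
         7.36191592e-02],
       [ 9.99999035e-01, -4.01055658e-04,  1.33001225e-03,
        -3.28382573e-04],
       [ 1.38891375e-03,  2.70457031e-01, -9.62731045e-01,
        -9.19005962e-02],
       [ 0.00000000e+00,  0.00000000e+00,  0.00000000e+00,
         1.00000000e+00]])}
```

View pics/top0.png

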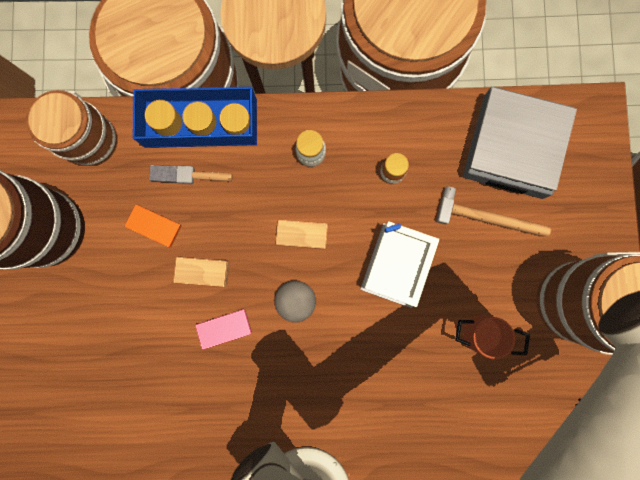

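View pics/scene0.png

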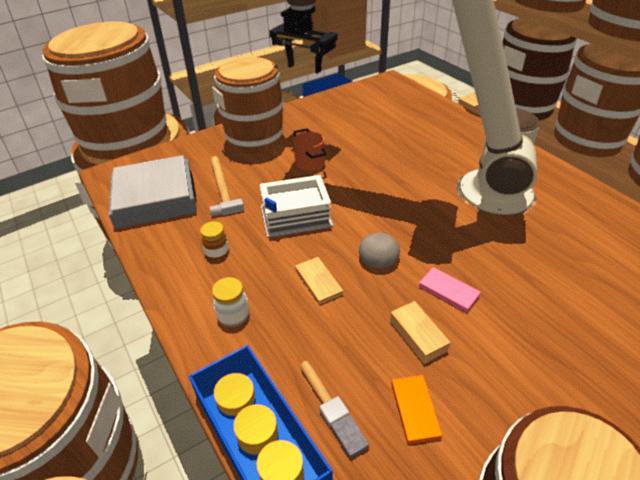

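Top view: the loose board is at about (302,235), the pile at (200,272), the stone at (295,300), and the tray stack at (400,264) with its tab at (392,228). The scene view confirms that (420,332) is the thick pile.

```bash
cat > h.py <<'E'
from station import *
import cv2,numpy as np
def cam(n,s=None):
    c=camera_model(n)
    if n=="wrist":
        T=np.eye(4);T[:3,:3]=s['ee_rot'];T[:3,3]=s['tcp_pos'];T=T@c['tool_from_camera'];return c,T[:3,:3],T[:3,3]
    return c,np.array(c['orientation']),np.array(c['xyz'])
def cast(C,px,z):
    c,R,t=C
    p=cv2.undistortPoints(np.float64(px).reshape(-1,1,2),c['mtx'],np.array([c['k1'],0,0,0.]))[:,0]
    d=np.c_[p[:,0],-p[:,1],-np.ones(len(p))]@R.T
    return t+d*((z-t[2])/d[:,2])[:,None]
def proj(C,P):
    c,R,t=C
    q=(np.atleast_2d(P)-t)@R; q=np.c_[q[:,0],-q[:,1],-q[:,2]]
    return cv2.projectPoints(q,np.zeros(3),np.zeros(3),c['mtx'],np.array([c['k1'],0,0,0.]))[0][:,0]
def rect(C,m,z):
    """largest blob in mask -> on plane z: centre, dims, long-axis yaw deg"""
    cs=cv2.findContours(m.astype(np.uint8),cv2.RETR_EXTERNAL,cv2.CHAIN_APPROX_NONE)[0]
    k=max(cs,key=cv2.contourArea)
    w=cast(C,k[:,0],z)[:,:2]
    (cx,cy),(a,b),th=cv2.minAreaRect((w*1000).astype(np.float32))
    if a<b: th+=90
    return cx,cy,sorted((a,b)),(th+90)%180-90,k
def win(m,x0,y0,x1,y1):
    o=np.zeros_like(m);o[y0:y1,x0:x1]=m[y0:y1,x0:x1];return o
E
python3 - <<'E'
from h import *
im=cv2.imread("pics/top0.png");C=cam("top");h=cv2.cvtColor(im,cv2.COLOR_BGR2HSV)
print(h[235,302],h[272,200],h[277,180],h[285,200],h[250,200],h[264,400],h[228,392],h[290,260])
wood=(h[...,2]>170)&(h[...,0]<28)&(h[...,1]<170)
for nm,b,z in(("c",(262,210,340,260),.016),("pile",(165,250,235,295),.048)):
    r=rect(C,win(wood,*b),z);print(nm,r[:4],cv2.boundingRect(r[4]))
white=(h[...,2]>180)&(h[...,1]<50)
r=rect(C,win(white,350,210,450,320),.076);print("tray",r[:4],cv2.boundingRect(r[4]))
blue=(h[...,0]>100)&(h[...,0]<130)&(h[...,1]>120)
ys,xs=np.nonzero(win(blue,370,210,420,250));print("tab",cast(C,[[xs.mean(),ys.mean()]],.095),len(xs))
out=[cv2.resize(im[y:y+100,x:x+130],None,fx=3,fy=3,interpolation=2) for x,y in((150,220),(350,210))]
cv2.imwrite("pics/c1.png",np.hstack(out))
print(proj(C,[[.55,.1,.0]]))
E
```

```text
[ 17 130 238] [ 16 133 236] [ 17 137 237] [ 12 172 172] [ 11 177 166] [ 30   6 253] [108 179 216] [ 11 171 163]
c (593.5790405273438, 1.8801116943359375, [63.19073486328125, 123.9271469116211], 83.56773376464844) (275, 219, 53, 30)
pile (506.72540283203125, 236.81768798828125, [64.96566009521484, 122.13716888427734], 85.22466278076172) (173, 257, 55, 31)
tray (512.43212890625, -222.4100341796875, [129.2643280029297, 167.06072998046875], -20.927574157714844) (361, 226, 78, 81)
tab [[ 0.5922166  -0.20566253  0.095     ]] 64
[[261.78707091 252.98136317]]
```

View pics/c1.png

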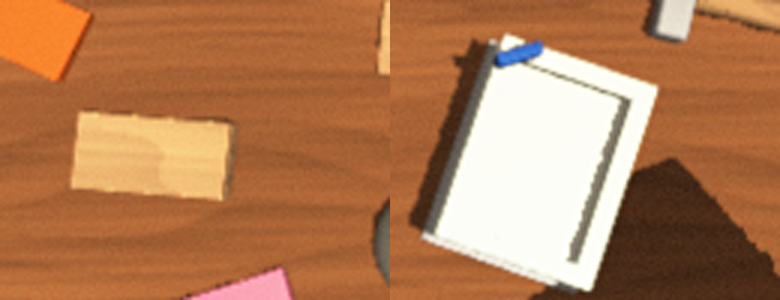

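```bash
python3 -m inch '[{"hand":0,"slide":[32.9,56.7,-4],"yaw":1.023},{"hand":0,"slide":[32.9,56.7,-4],"yaw":1.023},{"hand":0,"slide":[32.9,56.7,-4],"yaw":1.023},{"hand":0,"slide":[32.9,56.7,-4],"yaw":1.023},{"hand":0,"slide":[32.9,56.7,-4],"yaw":1.023},{"hand":0,"slide":[32.9,56.7,-4],"yaw":1.023},{"hand":0,"slide":[32.9,56.7,-4],"yaw":1.023},{"hand":0,"slide":[32.9,56.7,-4],"yaw":1.023},{"hand":0,"slide":[32.9,56.7,-4],"yaw":1.023},{"hand":0,"slide":[32.9,56.7,-4],"yaw":1.023}]'
python3 -m inch '[{"hand":0,"slide":[0,0,0],"yaw":0},{"hand":0,"slide":[0,0,0],"yaw":0},{"hand":0,"slide":[0,0,0],"yaw":0}]'
python3 - <<'E'
from h import *
s=sense();im=capture("wrist");cv2.imwrite("pics/w1.png",im)
print(s['time_s'],s['tcp_pos'],np.round(s['ee_rot'],3).tolist(),s['wrist_force'],s['joints'])
E
```

```text
time_s: 1.35
tcp_pos: [0.5786, -0.0245, 0.2538]
ee_rot: [[-0.11, -0.994, -0.001], [-0.994, 0.11, -0.0], [0.0, 0.001, -1.0]]
wrist_force: [1.5, -0.4, 0.4]
gripper_width: 1.003
time_s: 1.72
tcp_pos: [0.5775, -0.0275, 0.2542]
ee_rot: [[-0.111, -0.994, -0.0], [-0.994, 0.111, -0.0], [0.0, 0.0, -1.0]]
wrist_force: [0.5, 0.2, -0.1]
gripper_width: 0.998
1.725 [ 0.57745042 -0.02747806  0.25423671] [[-0.111, -0.994, -0.0], [-0.994, 0.111, -0.0], [0.0, 0.0, -1.0]] [ 0.53259981  0.16083511 -0.1005224 ] [ 1.33222428e+01  1.92176470e+01 -9.55413767e+00 -2.54018317e-04
 -6.12494321e+01 -1.97037705e+01]
```

View pics/w1.png

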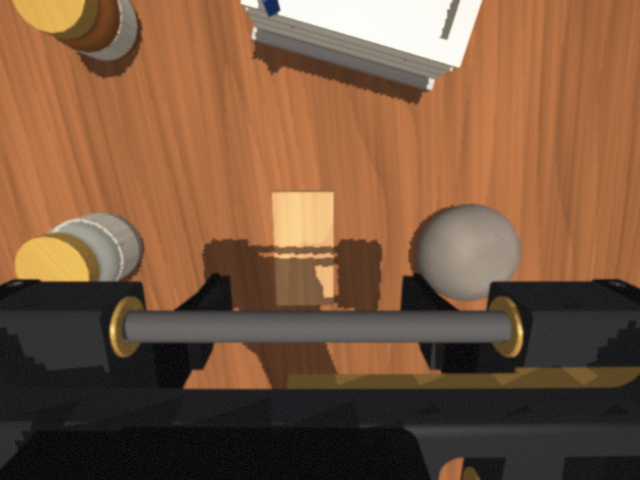

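The wrist view shows the whole loose board, with corners near (273,191), (334,191), (335,305) and (277,305). The stone is on the right and the jars are on the left.

```bash
python3 - <<'E'
from h import *
s=sense();im=cv2.imread("pics/w1.png");C=cam("wrist",s)
h=cv2.cvtColor(im,cv2.COLOR_BGR2HSV)
m=(h[...,1]<150)&(h[...,2]>150)&(h[...,0]>8)
r=rect(C,win(m,255,170,350,240),.016);print("upper part",r[:4],cv2.boundingRect(r[4]))
w=cast(C,[(273,191),(334,191),(335,305),(277,305)],.016);print(w)
print("c from 4",w.mean(0), np.degrees(np.arctan2(*(w[0]-w[3])[[1,0]])),np.degrees(np.arctan2(*(w[1]-w[2])[[1,0]])))
v=cast(C,[(260,30),(435,85)],.048);print(v)
print("stone",cast(C,[(420,250),(520,250)],.03),"jar lid",cast(C,[(57,262)],.085),"jarb",cast(C,[(58,12)],.075))
E
```

```text
upper part (590.4495849609375, -36.34929656982422, [49.72427749633789, 62.174835205078125], -6.3831787109375) (270, 189, 65, 51)
[[ 0.61582662 -0.06228351  0.016     ]
 [ 0.55764521 -0.05575814  0.016     ]
 [ 0.56827772  0.06376755  0.016     ]
 [ 0.62902812  0.05699488  0.016     ]]
c from 4 [0.59269442 0.00068019 0.016     ] -96.31568163422506 -95.08341496632055
[[ 0.60346244 -0.19042472  0.048     ]
 [ 0.46989719 -0.13586982  0.048     ]]
stone [[0.48129196 0.00804245 0.03      ]
 [0.38490858 0.0188564  0.03      ]] jar lid [[ 0.78864439 -0.03331116  0.085     ]] jarb [[ 0.73922296 -0.21022631  0.075     ]]
```

```bash
python3 -m inch '[{"hand":0,"slide":[1.5,2.85,0],"yaw":0},{"hand":0,"slide":[1.5,2.85,-6],"yaw":0},{"hand":0,"slide":[1.5,2.85,-12],"yaw":0},{"hand":0,"slide":[1.5,2.85,-16],"yaw":0},{"hand":0,"slide":[1.5,2.85,-16],"yaw":0},{"hand":0,"slide":[1.5,2.85,-16],"yaw":0},{"hand":0,"slide":[1.5,2.85,-16],"yaw":0}]'

```

```text
time_s: 2.65
tcp_pos: [0.5944, 0.0021, 0.0967]
ee_rot: [[-0.11, -0.994, 0.005], [-0.994, 0.11, 0.001], [-0.002, -0.005, -1.0]]
wrist_force: [0.0, 0.9, -0.9]
gripper_width: 0.999
```

```bash
python3 -m inch '[{"hand":0,"slide":[-0.1,0,-1.5],"yaw":0},{"hand":0,"slide":[-0.1,0,-2.1],"yaw":0},{"hand":0,"slide":[-0.1,0,-2.1],"yaw":0},{"hand":0,"slide":[-0.1,0,-2.1],"yaw":0},{"hand":0,"slide":[-0.1,0,-2.1],"yaw":0}]'
python3 -m inch '[{"hand":1,"slide":[0,0,0],"yaw":0},{"hand":1,"slide":[0,0,0],"yaw":0},{"hand":1,"slide":[0,0,0],"yaw":0},{"hand":1,"slide":[0,0,0],"yaw":0},{"hand":1,"slide":[0,0,0],"yaw":0},{"hand":1,"slide":[0,0,0],"yaw":0}]'

```

```text
time_s: 3.28
tcp_pos: [0.5923, 0.0021, 0.0734]
ee_rot: [[-0.11, -0.994, 0.0], [-0.994, 0.11, 0.0], [-0.0, -0.0, -1.0]]
wrist_force: [1.0, 0.3, 0.3]
gripper_width: 1.003
time_s: 4.03
tcp_pos: [0.5922, 0.0021, 0.0733]
ee_rot: [[-0.11, -0.994, 0.0], [-0.994, 0.11, 0.0], [-0.0, -0.0, -1.0]]
wrist_force: [0.9, -0.9, -0.6]
gripper_width: 0.684
```

```bash
python3 -m inch '[{"hand":1,"slide":[0,0,5],"yaw":0},{"hand":1,"slide":[0,0,10],"yaw":0},{"hand":1,"slide":[0,0,16],"yaw":0},{"hand":1,"slide":[-8.5,31.8,18],"yaw":0.02},{"hand":1,"slide":[-8.5,31.8,18],"yaw":0.02},{"hand":1,"slide":[-8.5,31.8,18],"yaw":0.02},{"hand":1,"slide":[-8.5,31.8,18],"yaw":0.02},{"hand":1,"slide":[-8.5,31.8,18],"yaw":0.02},{"hand":1,"slide":[-8.5,31.8,18],"yaw":0.02},{"hand":1,"slide":[-8.5,31.8,18],"yaw":0.02}]'
python3 -m inch '[{"hand":1,"slide":[0,0,0],"yaw":0},{"hand":1,"slide":[0,0,0],"yaw":0},{"hand":1,"slide":[0,0,0],"yaw":0},{"hand":1,"slide":[0,0,0],"yaw":0}]'
python3 - <<'E'
from h import *
s=sense();im=capture("wrist");cv2.imwrite("pics/w2.png",im)
print(s['time_s'],s['tcp_pos'],np.round(s['ee_rot'],3).tolist())
C=cam("wrist",s);h=cv2.cvtColor(im,cv2.COLOR_BGR2HSV)
m=(h[...,1]<150)&(h[...,2]>150)&(h[...,0]>8)
q=proj(C,[[.507,.237,.032]])[0].astype(int);print(q)
b=(max(q[0]-70,0),max(q[1]-110,0),q[0]+70,q[1]+90)
r=rect(C,win(m,*b),.032);print(r[:4],cv2.boundingRect(r[4]))
print(cv2.boxPoints(cv2.minAreaRect(r[4])))
E
```

```text
time_s: 5.28
tcp_pos: [0.5064, 0.3208, 0.2526]
ee_rot: [[-0.088, -0.996, -0.001], [-0.996, 0.088, -0.001], [0.001, 0.001, -1.0]]
wrist_force: [0.3, 0.1, -0.5]
gripper_width: 0.687
time_s: 5.78
tcp_pos: [0.5073, 0.3195, 0.2532]
ee_rot: [[-0.091, -0.996, 0.0], [-0.996, 0.091, 0.0], [-0.0, -0.0, -1.0]]
wrist_force: [0.2, -0.8, -0.3]
gripper_width: 0.687
5.775 [0.50731432 0.31948916 0.25324267] [[-0.091, -0.996, 0.0], [-0.996, 0.091, 0.0], [-0.0, -0.0, -1.0]]
[308 133]
(505.115478515625, 248.24795532226562, [120.96793365478516, 135.06591796875], 84.81026458740234) (245, 63, 133, 160)
[[245.  63.]
 [377.  63.]
 [377. 222.]
 [245. 222.]]
```

View pics/w2.png

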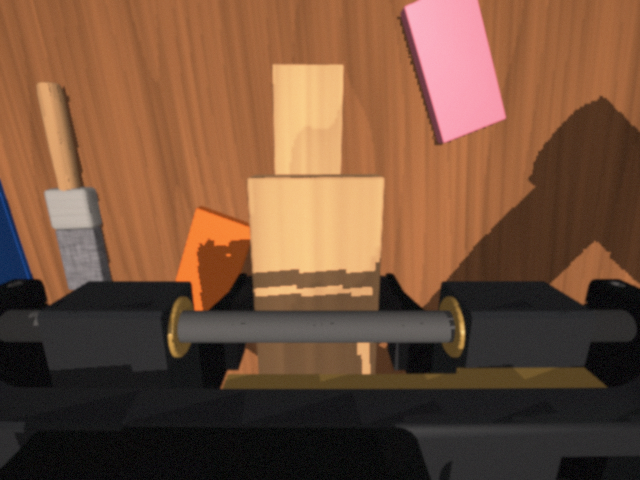

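The pile's far end runs from (273,65) to (343,65). The held board's front edge runs from (248,178) to (383,176). Next I'll work out the offset between them.

```bash
python3 - <<'E'
from h import *
im0=cv2.imread("pics/top0.png");h0=cv2.cvtColor(im0,cv2.COLOR_BGR2HSV)
m0=(h0[...,2]>170)&(h0[...,0]<28)&(h0[...,1]<170)
print("top pile z.032",rect(cam("top"),win(m0,165,250,235,295),.032)[:4])
s=sense();im=cv2.imread("pics/w2.png");C=cam("wrist",s);h=cv2.cvtColor(im,cv2.COLOR_BGR2HSV)
m=(h[...,1]<150)&(h[...,2]>150)&(h[...,0]>8)
def rows(y0,y1):
    L=[];R=[]
    for y in range(y0,y1):
        x=np.nonzero(m[y,240:395])[0]+240;L.append((x[0]-.5,y));R.append((x[-1]+.5,y))
    return L,R
for nm,y0,y1,z,xs in(("pile",72,168,.032,(280,337)),("held",185,260,.196,(260,372))):
    L,R=rows(y0,y1)
    a=[]
    for P in(L,R):
        w=cast(C,P,z)[:,:2];f=np.polyfit(w[:,1],w[:,0],1);a.append(f)
    E=[(x,np.nonzero(m[(50 if nm=="pile" else 172):,x])[0][0]+(50 if nm=="pile" else 172)-.5) for x in range(*xs)]
    if nm=="held": E=[(x,next((y for y in range(190,165,-1) if im[y,x].sum()<250 or not m[y,x]),0)) for x in range(*xs)]
    w=cast(C,E,z)[:,:2]; ye=np.median(w[:,1])
    sl=(a[0][0]+a[1][0])/2; th=np.arctan(-sl)   # board x-axis yaw offset... x=sl*y+c
    u=np.array([np.sin(-th),np.cos(th)]) # along long axis
    xe=(np.polyval(a[0],ye)+np.polyval(a[1],ye))/2
    print(nm,"slopes",a[0][0],a[1][0],"width",np.polyval(a[0],ye)-np.polyval(a[1],ye),"end edge y",ye,"mid x",xe,"centre",np.array([xe,ye])+.06*u,"yaw deg",np.degrees(th))
print(s['tcp_pos'])
E
```

```text
top pile z.032 (507.35992431640625, 241.38864135742188, [65.9540786743164, 123.9954605102539], 85.22468566894531)
pile slopes 0.1042194045963531 0.10177237514064295 width 0.06265577326332311 end edge y 0.18069041723577425 mid x 0.5016777979205892 centre [0.50782503 0.24037468] yaw deg -5.880494564855115
held slopes 0.06532593480131213 0.08648833101350419 width 0.06042674978405549 end edge y 0.25860974271289894 mid x 0.5025511745480542 centre [0.50709254 0.31843763] yaw deg -4.340833982009569
[0.50724827 0.31964186 0.25323471]
```

```bash
python3 -m inch '[{"hand":1,"slide":[0.07,-5,0],"yaw":-0.01},{"hand":1,"slide":[0.07,-7.85,0],"yaw":-0.01},{"hand":1,"slide":[0.07,-7.85,-5],"yaw":-0.01},{"hand":1,"slide":[0.07,-7.85,-10],"yaw":-0.01},{"hand":1,"slide":[0.07,-7.85,-13.3],"yaw":-0.01},{"hand":1,"slide":[0.07,-7.85,-13.3],"yaw":-0.01},{"hand":1,"slide":[0.07,-7.85,-13.3],"yaw":-0.01},{"hand":1,"slide":[0.07,-7.85,-13.3],"yaw":-0.01},{"hand":1,"slide":[0.07,-7.85,-13.3],"yaw":-0.01}]'
python3 - <<'E'
from h import *
s=sense();im=capture("scene");cv2.imwrite("pics/s2.png",cv2.resize(im[240:420,330:530],None,fx=3,fy=3,interpolation=2))
E
```

```text
time_s: 6.95
tcp_pos: [0.5083, 0.242, 0.1216]
ee_rot: [[-0.1, -0.995, 0.002], [-0.995, 0.1, 0.002], [-0.002, -0.002, -1.0]]
wrist_force: [-0.3, 0.4, -1.3]
gripper_width: 0.684
```

View pics/s2.png

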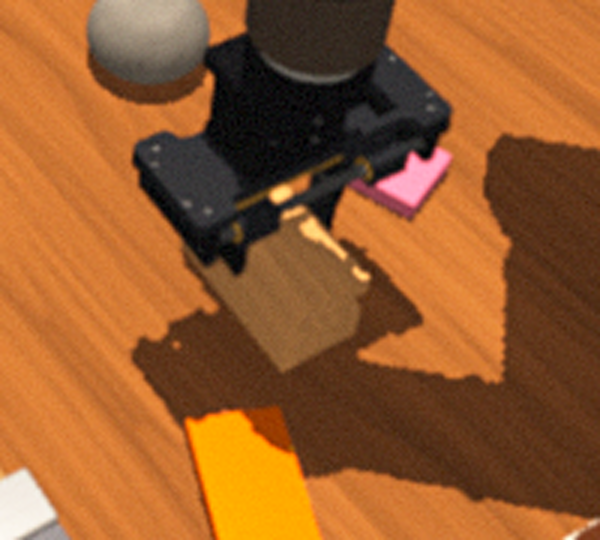

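The board is held in line over the pile, at about (300,300) in the crop. I'll lower it and release.

```bash
python3 -m inch '[{"hand":1,"slide":[0,0,-1],"yaw":0},{"hand":1,"slide":[0,0,-1.5],"yaw":0},{"hand":1,"slide":[0,0,-1.5],"yaw":0},{"hand":1,"slide":[0,0,-1.5],"yaw":0},{"hand":1,"slide":[0,0,-1.5],"yaw":0}]'
```

```text
time_s: 7.62
tcp_pos: [0.5075, 0.2414, 0.1052]
ee_rot: [[-0.1, -0.995, -0.001], [-0.995, 0.1, -0.001], [0.001, 0.001, -1.0]]
wrist_force: [-3.1, -0.3, 3.6]
gripper_width: 0.688
```

```bash
python3 -m inch '[{"hand":0,"slide":[0,0,0],"yaw":0},{"hand":0,"slide":[0,0,0],"yaw":0},{"hand":0,"slide":[0,0,0],"yaw":0},{"hand":0,"slide":[0,0,0],"yaw":0},{"hand":0,"slide":[0,0,1.5],"yaw":0},{"hand":0,"slide":[0,0,5],"yaw":0},{"hand":0,"slide":[0,4,12],"yaw":0},{"hand":0,"slide":[0,9,15],"yaw":0},{"hand":0,"slide":[0,9,15],"yaw":0},{"hand":0,"slide":[0,9,15],"yaw":0}]'
python3 -m inch '[{"hand":0,"slide":[0,0,0],"yaw":0},{"hand":0,"slide":[0,0,0],"yaw":0},{"hand":0,"slide":[0,0,0],"yaw":0}]'
python3 - <<'E'
from h import *
s=sense();im=capture("wrist");sc=capture("scene")
a=cv2.resize(im[:300,200:450],(400,480));b=cv2.resize(sc[270:390,360:460],(400,480),interpolation=2)
cv2.imwrite("pics/w3.png",np.hstack([a,b]));np.save("w3.npy",im)
print(s['time_s'],s['tcp_pos'])
C=cam("wrist",s);h=cv2.cvtColor(im,cv2.COLOR_BGR2HSV)
m=(h[...,1]<150)&(h[...,2]>150)&(h[...,0]>8)
r=rect(C,win(m,240,0,400,260),.048);print(r[:4],cv2.boundingRect(r[4]))
E
```

```text
time_s: 8.88
tcp_pos: [0.5073, 0.3317, 0.2555]
ee_rot: [[-0.099, -0.995, -0.0], [-0.995, 0.099, 0.001], [-0.001, 0.0, -1.0]]
wrist_force: [-0.5, -0.4, -1.5]
gripper_width: 0.999
time_s: 9.25
tcp_pos: [0.5078, 0.3307, 0.2545]
ee_rot: [[-0.101, -0.995, -0.001], [-0.995, 0.101, -0.001], [0.001, 0.001, -1.0]]
wrist_force: [-0.0, 0.1, 0.3]
gripper_width: 0.999
9.25 [0.50776101 0.33074591 0.25446443]
(508.1270446777344, 241.0982666015625, [62.025455474853516, 121.53003692626953], 84.73036193847656) (265, 43, 79, 156)
```

View pics/w3.png

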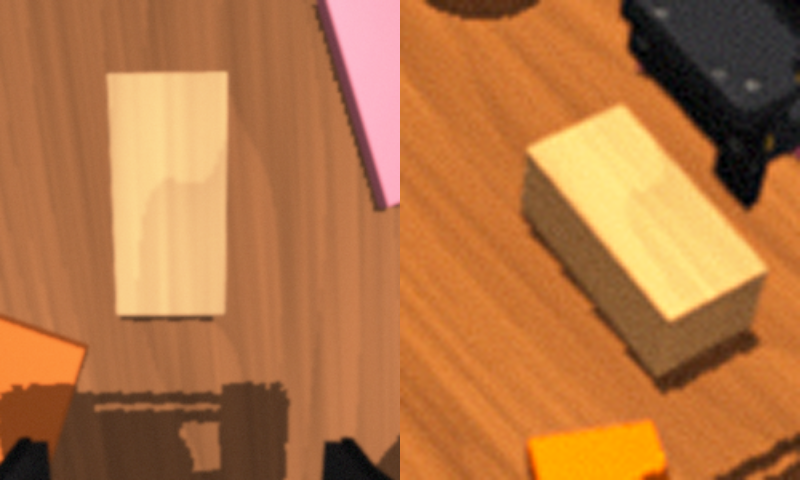

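The board lies flush on the pile: its measured centre is (0.508, 0.241). Next I'll move near the tray tab and look.

```bash
python3 -m inch '[{"hand":0,"slide":[5.8,-44.7,1.5],"yaw":0.38},{"hand":0,"slide":[5.8,-44.7,1.5],"yaw":0.38},{"hand":0,"slide":[5.8,-44.7,1.5],"yaw":0.38},{"hand":0,"slide":[5.8,-44.7,1.5],"yaw":0.38},{"hand":0,"slide":[5.8,-44.7,1.5],"yaw":0.38},{"hand":0,"slide":[5.8,-44.7,1.5],"yaw":0.38},{"hand":0,"slide":[5.8,-44.7,1.5],"yaw":0.38},{"hand":0,"slide":[5.8,-44.7,1.5],"yaw":0.38},{"hand":0,"slide":[5.8,-44.7,1.5],"yaw":0.38},{"hand":0,"slide":[5.8,-44.7,1.5],"yaw":0.38}]'
python3 -m inch '[{"hand":0,"slide":[0,0,0],"yaw":0},{"hand":0,"slide":[0,0,0],"yaw":0},{"hand":0,"slide":[0,0,0],"yaw":0}]'
python3 - <<'E'
from h import *
s=sense();im=capture("wrist");cv2.imwrite("pics/w4.png",im)
C=cam("wrist",s);h=cv2.cvtColor(im,cv2.COLOR_BGR2HSV)
b=win((h[...,0]>100)&(h[...,0]<130)&(h[...,1]>110)&(h[...,2]>50),100,0,600,300)
for z in(.102,.095,.089):
    r=rect(C,b,z);print(z,r[:4],cv2.boundingRect(r[4]))
print(cv2.boxPoints(cv2.minAreaRect(r[4])))
wm=win((h[...,2]>150)&(h[...,1]<50),0,0,640,270)
r=rect(C,wm,.076);print("rim",r[:4],cv2.boundingRect(r[4]))
E
```

```text
time_s: 10.6
tcp_pos: [0.5657, -0.1142, 0.2701]
ee_rot: [[0.278, -0.961, -0.0], [-0.961, -0.278, 0.0], [-0.0, 0.0, -1.0]]
wrist_force: [-1.2, 0.7, 0.2]
gripper_width: 1.001
time_s: 10.98
tcp_pos: [0.5658, -0.1148, 0.2703]
ee_rot: [[0.277, -0.961, 0.0], [-0.961, -0.277, 0.0], [-0.0, -0.0, -1.0]]
wrist_force: [0.4, -0.3, -0.9]
gripper_width: 1.001
0.102 (593.5028686523438, -206.82363891601562, [8.685354232788086, 32.970340728759766], -74.19723320007324) (309, 87, 13, 50)
0.095 (593.6865234375, -207.3843231201172, [8.919029235839844, 33.85737991333008], -74.19715023040771) (309, 87, 13, 50)
0.089 (593.8441162109375, -207.86500549316406, [9.11934757232666, 34.61771011352539], -74.19672107696533) (309, 87, 13, 50)
[[309.  87.]
 [321.  87.]
 [321. 136.]
 [309. 136.]]
rim (516.1177368164062, -225.79052734375, [123.38041687011719, 159.47572326660156], -21.120712280273438) (314, 0, 229, 234)
```

View pics/w4.png

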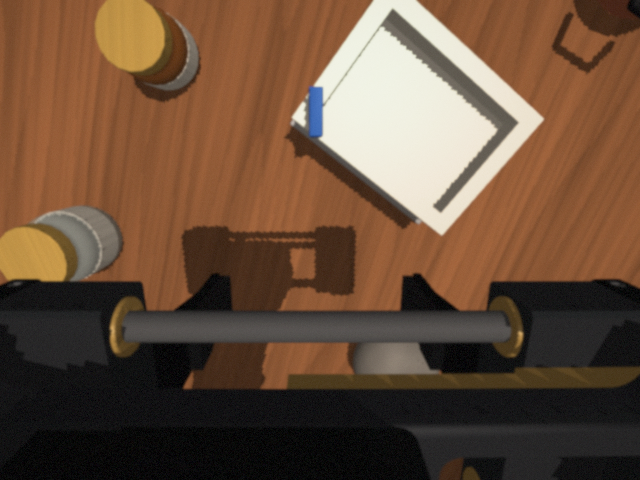

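The tab's top edge runs from about (315,87) to (315,136), already parallel to the jaws. Casting that gives a tab top of (0.5935, -0.207). Next I'll go there and descend.

```bash
python3 -m inch '[{"hand":0,"slide":[1.5,-5,0],"yaw":0},{"hand":0,"slide":[2.8,-9.2,0],"yaw":0},{"hand":0,"slide":[2.8,-9.2,-4],"yaw":0},{"hand":0,"slide":[2.8,-9.2,-8],"yaw":0},{"hand":0,"slide":[2.8,-9.2,-11],"yaw":0},{"hand":0,"slide":[2.8,-9.2,-11.8],"yaw":0},{"hand":0,"slide":[2.8,-9.2,-11.8],"yaw":0},{"hand":0,"slide":[2.8,-9.2,-11.8],"yaw":0},{"hand":0,"slide":[2.8,-9.2,-11.8],"yaw":0}]'
python3 - <<'E'
from h import *
im=capture("scene");w=capture("wrist")
cv2.imwrite("pics/s5.png",np.hstack([cv2.resize(im[150:250,230:350],(440,366),interpolation=2),cv2.resize(w[:366],(350,366))]))
E
```

```text
time_s: 12.15
tcp_pos: [0.5944, -0.2075, 0.1537]
ee_rot: [[0.277, -0.961, 0.003], [-0.961, -0.277, -0.0], [0.001, -0.002, -1.0]]
wrist_force: [-0.7, 0.1, -0.3]
gripper_width: 1.007
```

View pics/s5.png

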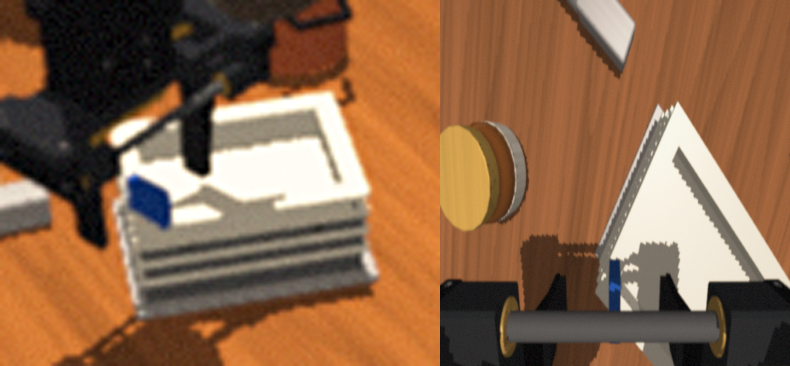

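The tab is midway between the fingers: x=615 in the crop, with the fingers at 563 and 663. Closing now.

```bash
python3 -m inch '[{"hand":0,"slide":[0,0,-0.15],"yaw":0},{"hand":1,"slide":[0,0,-0.15],"yaw":0},{"hand":1,"slide":[0,0,-0.15],"yaw":0},{"hand":1,"slide":[0,0,-0.15],"yaw":0},{"hand":1,"slide":[0,0,-0.15],"yaw":0},{"hand":1,"slide":[0,0,-0.15],"yaw":0},{"hand":1,"slide":[0,0,-0.15],"yaw":0},{"hand":1,"slide":[0,0,-0.15],"yaw":0},{"hand":1,"slide":[0,0,-0.15],"yaw":0},{"hand":1,"slide":[0,0,-0.15],"yaw":0}]'
```

```text
time_s: 13.5
tcp_pos: [0.5934, -0.2075, 0.1506]
ee_rot: [[0.276, -0.961, -0.001], [-0.961, -0.276, 0.0], [-0.0, 0.001, -1.0]]
wrist_force: [-2.0, 0.0, 1.0]
gripper_width: 0.112
```

```bash
python3 -m inch '[{"hand":1,"slide":[0,0,0],"yaw":0},{"hand":1,"slide":[0,0,0],"yaw":0},{"hand":1,"slide":[0,0,0],"yaw":0},{"hand":1,"slide":[0,0,0],"yaw":0}]'
```

```text
time_s: 14.0
tcp_pos: [0.5934, -0.2076, 0.1506]
ee_rot: [[0.276, -0.961, -0.001], [-0.961, -0.276, -0.0], [-0.0, 0.001, -1.0]]
wrist_force: [-2.9, -1.4, 1.8]
gripper_width: 0.112
```

```bash
python3 -m inch '[{"hand":1,"slide":[0,0,0.2],"yaw":0},{"hand":1,"slide":[-0.05,-0.01,0.4],"yaw":0},{"hand":1,"slide":[-0.08,-0.02,0.6],"yaw":0},{"hand":1,"slide":[-0.1,-0.03,0.8],"yaw":0},{"hand":1,"slide":[-0.1,-0.03,0.8],"yaw":0}]'
python3 - <<'E'
from h import *
cv2.imwrite("pics/p1.png",capture("scene"));s=sense();print(s['moment'],s['gripper_width'])
E
```

```text
time_s: 14.62
tcp_pos: [0.5937, -0.208, 0.1604]
ee_rot: [[0.277, -0.961, 0.002], [-0.961, -0.277, -0.001], [0.002, -0.002, -1.0]]
wrist_force: [-0.2, 0.8, 0.0]
gripper_width: 0.113
[-0.01967909  0.38371437 -0.05800985] 0.11138076052532633
```

```bash
python3 - <<'E'
from h import *
s=sense();w=capture("wrist");s2=sense();print(s['time_s'],s2['time_s'],s2['tcp_pos'],s2['wrist_force'],s2['moment'])
a=cv2.imread("pics/scene0.png");b=capture("scene")
cv2.imwrite("pics/p2.png",np.hstack([cv2.resize(i[165:245,250:340],(360,320),interpolation=2) for i in(a,b)]))
C=cam("scene")
print("expect rim corners (tray frame +-80,+-60,28), nominal:")
th=np.radians(-21);R=np.array([[np.cos(th),-np.sin(th)],[np.sin(th),np.cos(th)]])
for c in((80,60),(80,-60),(-80,-60),(-80,60)):
    p=np.r_[np.array([.515,-.2265])+R@np.array(c)/1000,.076];print(c,proj(C,p)[0])
E
```

```text
14.675 14.725 [ 0.59384065 -0.20795392  0.16050354] [-0.19412993 -0.08926753  1.37936684] [-0.04134758  0.29341412 -0.07722582]
expect rim corners (tray frame +-80,+-60,28), nominal:
(80, 60) [265.57839898 213.11244321]
(80, -60) [259.4292123  184.44415574]
(-80, -60) [319.64877065 175.52949658]
(-80, 60) [330.15666356 203.00651657]
```

View pics/p2.png

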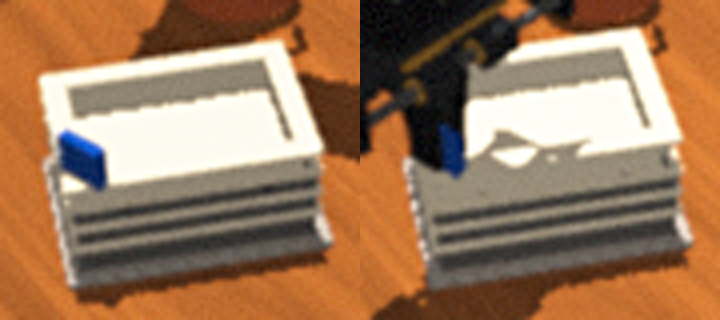

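Against the start view, the right rim corners moved up by about 3 px: (320,152) to (320,138) and (283,40) to (283,30), in 4x pixels. So the tray may have risen nearly level. I'll put numbers on that.

```bash
cat > t.py <<'E'
from h import *
# tray state from scene: match a patch round each visible rim corner against scene0 (subpixel shift)
C=cam("scene");a=cv2.imread("pics/scene0.png");b=capture("scene")
th=np.radians(-21);R=np.array([[np.cos(th),-np.sin(th)],[np.sin(th),np.cos(th)]])
for c,nm in(((-80,-60),"far"),((-80,60),"-x+y"),((-40,60),"edge")):
    P=np.r_[np.array([.515,-.2265])+R@np.array(c)/1000,.076]
    p=proj(C,P)[0];dz=proj(C,P+[0,0,.01])[0]-p
    x,y=np.round(p).astype(int);w=6
    f=8;big=lambda i,m:cv2.resize(i[y-m:y+m,x-m:x+m],None,fx=f,fy=f,interpolation=cv2.INTER_CUBIC)
    A=big(a,w);B=big(b,w+12);r=cv2.matchTemplate(B,A,cv2.TM_CCOEFF_NORMED)
    _,v,_,l=cv2.minMaxLoc(r);d=np.array(l)/f-12
    print(nm,"px/10mm",dz.round(2),"shift",d,"score",round(v,2),"rise mm",10*(d@dz)/(dz@dz))
s=sense();print(s['time_s'],s['tcp_pos'],s['wrist_force'],s['moment'],s['gripper_width'])
E
python3 t.py
```

```text
far px/10mm [-0.09 -3.12] shift [-0.375 -2.5  ] score 0.92 rise mm 8.035095078933711
-x+y px/10mm [-0.04 -3.21] shift [-0.5  -3.25] score 0.87 rise mm 10.154310261476263
edge px/10mm [-0.13 -3.21] shift [-0.375 -3.   ] score 1.0 rise mm 9.382341117127599
14.825 [ 0.59382805 -0.20792746  0.16028491] [0.56045179 0.77997215 1.49098889] [-0.11981308  0.26180976 -0.0377868 ] 0.10990033533841657
```

The whole tray rose about 8–10 mm almost level, because the deep grip is too stiff to let it tilt. I'll set it back, take a shallow grip at the tab's top so it can pivot, and peel on an arc.

```bash
python3 -m inch '[{"hand":1,"slide":[0.05,0.01,-0.4],"yaw":0},{"hand":1,"slide":[0.1,0.03,-0.8],"yaw":0},{"hand":1,"slide":[0.1,0.03,-0.9],"yaw":0},{"hand":1,"slide":[0.1,0.03,-0.9],"yaw":0},{"hand":1,"slide":[0.1,0.03,-0.9],"yaw":0}]'; python3 t.py
```

```text
time_s: 15.45
tcp_pos: [0.5951, -0.2079, 0.1522]
ee_rot: [[0.278, -0.96, 0.003], [-0.96, -0.278, -0.002], [0.003, -0.003, -1.0]]
wrist_force: [-1.0, 0.8, 7.2]
gripper_width: 0.114
far px/10mm [-0.09 -3.12] shift [-0.875 -3.25 ] score 0.92 rise mm 10.48077238182927
-x+y px/10mm [-0.04 -3.21] shift [-0.75  -1.375] score 0.87 rise mm 4.315292613599792
edge px/10mm [-0.13 -3.21] shift [ 0.625 -1.125] score 1.0 rise mm 3.424884898507993
15.5 [ 0.59510046 -0.20790703  0.15224512] [-0.85809768  0.01946966  7.21822391] [-0.39626539  0.79584151  0.06223191] 0.11502036688469534
```

```bash
python3 -m inch '[{"hand":0.4,"slide":[0,0,0.15],"yaw":0},{"hand":0.4,"slide":[0,0,0.15],"yaw":0},{"hand":0.4,"slide":[0,0,0.15],"yaw":0},{"hand":0.4,"slide":[0,0,4],"yaw":0},{"hand":1,"slide":[0,0,6],"yaw":0},{"hand":1,"slide":[-10.5,-3.5,6],"yaw":0},{"hand":1,"slide":[-10.5,-3.5,6],"yaw":0},{"hand":1,"slide":[-10.5,-3.5,6],"yaw":0},{"hand":1,"slide":[-10.5,-3.5,6],"yaw":0},{"hand":1,"slide":[-10.5,-3.5,6],"yaw":0}]'; python3 t.py
```

```text
time_s: 16.75
tcp_pos: [0.4899, -0.2422, 0.2095]
ee_rot: [[0.277, -0.961, 0.0], [-0.961, -0.277, -0.0], [0.0, -0.0, -1.0]]
wrist_force: [0.6, -0.1, -0.1]
gripper_width: 0.03
far px/10mm [-0.09 -3.12] shift [-0.5 -2.5] score 0.74 rise mm 8.046433394809661
-x+y px/10mm [-0.04 -3.21] shift [-0.25  0.  ] score 0.88 rise mm 0.00893205495278003
edge px/10mm [-0.13 -3.21] shift [10.25  -0.625] score 0.84 rise mm 0.693452634213411
16.8 [ 0.48981638 -0.2421549   0.20942389] [0.01168552 1.26329418 0.43379535] [0.01943539 0.0825814  0.05219415] 0.01753275721298175
```

```bash
python3 -m inch '[{"hand":1,"slide":[-2,0.7,0],"yaw":0},{"hand":1,"slide":[-2,0.7,-5],"yaw":0},{"hand":1,"slide":[-2,0.7,-7.5],"yaw":0},{"hand":1,"slide":[-2,0.7,-8],"yaw":0},{"hand":1,"slide":[-2,0.7,-8.4],"yaw":0},{"hand":1,"slide":[-2,0.7,-8.6],"yaw":0},{"hand":1,"slide":[-2,0.7,-8.7],"yaw":0},{"hand":1,"slide":[-2,0.7,-8.7],"yaw":0}]'; python3 t.py
```

```text
time_s: 17.8
tcp_pos: [0.4686, -0.2351, 0.129]
ee_rot: [[0.28, -0.96, -0.002], [-0.96, -0.28, -0.002], [0.001, 0.003, -1.0]]
wrist_force: [-14.2, 10.8, 42.3]
gripper_width: 0.007
far px/10mm [-0.09 -3.12] shift [ 0.5 -0.5] score 0.92 rise mm 1.5548627627573683
-x+y px/10mm [-0.04 -3.21] shift [0.75 5.5 ] score 0.76 rise mm -17.18078195982415
edge px/10mm [-0.13 -3.21] shift [-6.125  6.125] score 0.75 rise mm -18.314175930401802
17.85 [ 0.46865558 -0.23509777  0.1290002 ] [-13.42578152  10.52744758  42.1356062 ] [ 2.82001167  4.47657167 -0.05350556] 0.006599203119094488
```

```bash
python3 -m inch '[{"hand":1,"slide":[0,0,0.6],"yaw":0},{"hand":1,"slide":[0,0,5],"yaw":0},{"hand":1,"slide":[0,0,11],"yaw":0},{"hand":1,"slide":[5,14,14],"yaw":0},{"hand":1,"slide":[9.6,12,14],"yaw":0},{"hand":1,"slide":[9.6,12,14],"yaw":0},{"hand":1,"slide":[9.6,12,14],"yaw":0},{"hand":1,"slide":[9.6,12,14],"yaw":0}]'; python3 t.py; python3 - <<'E'
from h import *
im=capture("scene");s=sense();w=capture("wrist");np.savez("v.npz",w=w,s=s['ee_rot'],t=s['tcp_pos']);cv2.imwrite("pics/sc6.png",im);cv2.imwrite("pics/w6.png",w)
a=cv2.imread("pics/scene0.png")
cv2.imwrite("pics/p3.png",np.vstack([np.hstack([cv2.resize(i[160:245,245:345],(400,340),interpolation=2) for i in(a,im)]),cv2.resize(w[:260],(640,260))[:,:].copy() if 0 else cv2.copyMakeBorder(w[:250],0,0,80,80,cv2.BORDER_CONSTANT)]))
E
```

```text
time_s: 18.85
tcp_pos: [0.5646, -0.1152, 0.2621]
ee_rot: [[0.277, -0.961, -0.001], [-0.961, -0.277, 0.0], [-0.0, 0.001, -1.0]]
wrist_force: [-0.1, 0.2, 0.2]
gripper_width: 0.007
far px/10mm [-0.09 -3.12] shift [-0.875 -3.   ] score 0.91 rise mm 9.680664368698686
-x+y px/10mm [-0.04 -3.21] shift [-0.5    0.125] score 0.87 rise mm -0.3719992036163901
edge px/10mm [-0.13 -3.21] shift [-4.25   1.125] score 1.0 rise mm -2.982224067156017
18.9 [ 0.56425313 -0.11565663  0.26217302] [ 0.72566867  0.03833241 -0.1628432 ] [-0.01286414  0.10052158  0.01701716] 0.007958302796589324
```

View pics/p3.png

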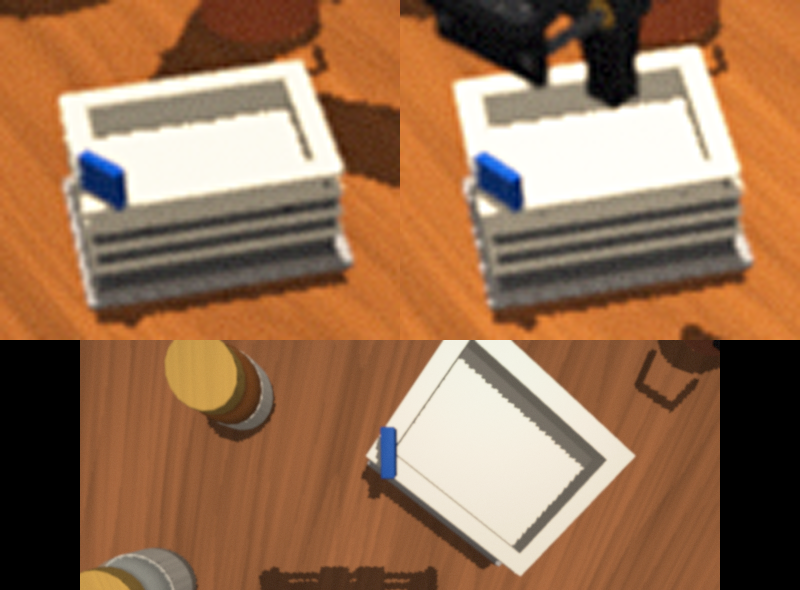

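The tray is now askew: the –y long side stands about 10 mm high, apparently resting on the rim of the tray below, while the tab side is down. I'll measure its shift.

```bash
python3 - <<'E'
from h import *
v=np.load("v.npz");s=dict(ee_rot=v['s'],tcp_pos=v['t']);C=cam("wrist",s);im=v['w']
s4=dict(ee_rot=np.array([[.277,-.961,0],[-.961,-.277,0],[0,0,-1.]]),tcp_pos=np.array([.5658,-.1148,.2703]));C4=cam("wrist",s4);im4=cv2.imread("pics/w4.png")
th=np.radians(-21);R=np.array([[np.cos(th),-np.sin(th)],[np.sin(th),np.cos(th)]])
for nm,c,i,dz in(("w4",C4,im4,(0,0,0)),("now",C,im,(0,.011,.011))):
    h=cv2.cvtColor(i,cv2.COLOR_BGR2HSV)
    b=win((h[...,0]>100)&(h[...,0]<130)&(h[...,1]>110)&(h[...,2]>50),100,0,600,300)
    r=rect(c,b,.102);print(nm,"tab",r[:4])
    m=win((h[...,2]>120)&(h[...,1]<50),280,0,640,270)
    cs=max(cv2.findContours(m.astype(np.uint8),0,1)[0],key=cv2.contourArea)[:,0]
    k=[cs[cs[:,0].argmax()],cs[cs[:,1].argmax()]]
    for q,p,z in zip(("far","-x+y"),k,(.076+dz[1],.076)):
        w=cast(c,[p],z)[0];print(q,p,w, "tray-frame", (R.T@(w[:2]-[.515,-.2265])*1000).round(1))
# stack base: compare lower part of stack between scene0 and now
a=cv2.imread("pics/scene0.png");b=cv2.imread("pics/sc6.png")
for (x,y) in((268,232),(330,225)):
    A=cv2.resize(a[y-6:y+6,x-6:x+6],None,fx=8,fy=8,interpolation=2);B=cv2.resize(b[y-14:y+14,x-14:x+14],None,fx=8,fy=8,interpolation=2)
    _,q,_,l=cv2.minMaxLoc(cv2.matchTemplate(B,A,cv2.TM_CCOEFF_NORMED));print("base shift px",np.array(l)/8-8,q)
E
```

```text
w4 tab (593.4442138671875, -206.84584045410156, [8.687232971191406, 32.977420806884766], -74.21799659729004)
far [542 119] [ 0.42014127 -0.25413191  0.076     ] tray-frame [-78.7 -59.8]
-x+y [440 233] [ 0.46371691 -0.1445024   0.076     ] tray-frame [-77.3  58.2]
now tab (595.7740478515625, -205.04702758789062, [9.851344108581543, 32.676612854003906], -74.03674697875977)
far [553 116] [ 0.42208719 -0.2548164   0.087     ] tray-frame [-76.6 -59.7]
-x+y [439 234] [ 0.46565851 -0.14559557  0.076     ] tray-frame [-75.1  57.8]
base shift px [-0.375  0.125] 0.8749547600746155
base shift px [0. 0.] 0.9945659637451172
```

The tray shifted only about 2 mm and the stack base hasn't moved, so the –y wall is caught on the lower rim. With closed fingers I'll push the +y wall gently outward from inside, to drop it back into the nest, and then press it down.

```bash
python3 -m inch '[{"hand":1,"slide":[-4.25,-9.3,0],"yaw":-0.646},{"hand":1,"slide":[-4.25,-9.3,0],"yaw":-0.646},{"hand":1,"slide":[-4.25,-9.3,0],"yaw":-0.646},{"hand":1,"slide":[-4.25,-9.3,0],"yaw":-0.646},{"hand":1,"slide":[-4.25,-9.3,-4],"yaw":-0.646},{"hand":1,"slide":[-4.25,-9.3,-9],"yaw":-0.646},{"hand":1,"slide":[-4.25,-9.3,-12.7],"yaw":-0.646},{"hand":1,"slide":[-4.25,-9.3,-12.7],"yaw":-0.646},{"hand":1,"slide":[-4.25,-9.3,-12.7],"yaw":-0.646},{"hand":1,"slide":[-4.25,-9.3,-12.7],"yaw":-0.646}]'
python3 -m inch '[{"hand":1,"slide":[0.2,0.5,0],"yaw":0},{"hand":1,"slide":[0.36,0.93,0],"yaw":0},{"hand":1,"slide":[0.36,0.93,0],"yaw":0},{"hand":1,"slide":[0.36,0.93,0],"yaw":0}]'
```

```text
time_s: 20.25
tcp_pos: [0.5233, -0.2088, 0.1378]
ee_rot: [[-0.358, -0.934, 0.004], [-0.934, 0.358, -0.001], [-0.001, -0.004, -1.0]]
wrist_force: [0.7, 0.6, -0.6]
gripper_width: 0.006
time_s: 20.75
tcp_pos: [0.5259, -0.199, 0.1357]
ee_rot: [[-0.358, -0.934, -0.0], [-0.934, 0.358, -0.0], [0.0, 0.0, -1.0]]
wrist_force: [-0.3, 0.1, -0.5]
gripper_width: 0.006
```

```bash
for i in 1; do python3 -m inch '[{"hand":1,"slide":[0.1,0.28,-0.3],"yaw":0},{"hand":1,"slide":[0.18,0.47,-0.3],"yaw":0},{"hand":1,"slide":[0.18,0.47,-0.3],"yaw":0},{"hand":1,"slide":[0.18,0.47,-0.3],"yaw":0}]'; done
```

```text
time_s: 21.25
tcp_pos: [0.5274, -0.1949, 0.1326]
ee_rot: [[-0.358, -0.934, -0.001], [-0.934, 0.358, -0.0], [0.001, 0.0, -1.0]]
wrist_force: [-0.0, -3.8, -1.0]
gripper_width: 0.007
```

```bash
python3 -m inch '[{"hand":1,"slide":[0.05,0.15,0],"yaw":0},{"hand":1,"slide":[0.1,0.28,0],"yaw":0},{"hand":1,"slide":[0.1,0.28,0],"yaw":0},{"hand":1,"slide":[0.1,0.28,0],"yaw":0}]'; python3 t.py
```

```text
time_s: 21.75
tcp_pos: [0.5286, -0.1918, 0.1329]
ee_rot: [[-0.358, -0.934, 0.0], [-0.934, 0.358, -0.0], [0.0, -0.0, -1.0]]
wrist_force: [-0.5, -4.3, 2.2]
gripper_width: 0.005
far px/10mm [-0.09 -3.12] shift [ 2.75  -0.625] score 0.84 rise mm 1.7508270835555466
-x+y px/10mm [-0.04 -3.21] shift [-9.375 -4.375] score 0.8 rise mm 13.980168033997508
edge px/10mm [-0.13 -3.21] shift [3.375 4.25 ] score 0.95 rise mm -13.638909706043092
21.8 [ 0.52863436 -0.19174359  0.13288744] [-1.83748816 -4.05972548  2.45083543] [-1.338236    0.52184807  0.00333984] 0.0013059750285983995
```

```bash
python3 -m inch '[{"hand":1,"slide":[0.05,0.13,0],"yaw":0},{"hand":1,"slide":[0.05,0.13,0],"yaw":0},{"hand":1,"slide":[-0.3,-0.8,0],"yaw":0},{"hand":1,"slide":[-0.3,-0.8,2],"yaw":0},{"hand":1,"slide":[-2.3,-6,2],"yaw":0},{"hand":1,"slide":[-2.3,-6,2],"yaw":0},{"hand":1,"slide":[-2.3,-6,2],"yaw":0},{"hand":1,"slide":[-2.3,-6,1],"yaw":0},{"hand":1,"slide":[-2.3,-6,0.3],"yaw":0},{"hand":1,"slide":[-2.3,-6,0.1],"yaw":0}]'
python3 -m inch '[{"hand":1,"slide":[0,0,-0.2],"yaw":0},{"hand":1,"slide":[0,0,-0.4],"yaw":0},{"hand":1,"slide":[0,0,-0.4],"yaw":0}]'
```

```text
time_s: 23.05
tcp_pos: [0.5055, -0.251, 0.1326]
ee_rot: [[-0.357, -0.934, -0.002], [-0.934, 0.357, 0.001], [0.0, 0.002, -1.0]]
wrist_force: [-0.3, -0.0, 0.1]
gripper_width: 0.008
time_s: 23.42
tcp_pos: [0.5058, -0.2514, 0.1315]
ee_rot: [[-0.357, -0.934, 0.0], [-0.934, 0.357, -0.0], [0.0, -0.0, -1.0]]
wrist_force: [-2.8, 3.3, 9.9]
gripper_width: 0.005
```

```bash
python3 -m inch '[{"hand":1,"slide":[0,0,-0.15],"yaw":0},{"hand":1,"slide":[0,0,-0.3],"yaw":0},{"hand":1,"slide":[0,0,-0.3],"yaw":0}]'; python3 t.py
```

```text
time_s: 23.8
tcp_pos: [0.5057, -0.2514, 0.1312]
ee_rot: [[-0.356, -0.934, 0.001], [-0.934, 0.356, -0.001], [0.001, -0.001, -1.0]]
wrist_force: [-7.9, 6.2, 24.6]
gripper_width: 0.004
far px/10mm [-0.09 -3.12] shift [-1.   -4.25] score 0.86 rise mm 13.692542750227567
-x+y px/10mm [-0.04 -3.21] shift [-0.75 -0.25] score 0.87 rise mm 0.8065227919022404
edge px/10mm [-0.13 -3.21] shift [ 4.5   -0.625] score 0.97 rise mm 1.3956042977372345
23.85 [ 0.5057303  -0.25135541  0.13115237] [-7.44979773  7.74983343 24.13428805] [ 1.96410393  2.43158267 -0.07681447] 0.005690875828184693
```

```bash
python3 -m inch '[{"hand":1,"slide":[0,0,3],"yaw":0},{"hand":1,"slide":[0,0,8],"yaw":0.2},{"hand":0.5,"slide":[5.4,11.6,18],"yaw":0.646},{"hand":0.5,"slide":[5.4,11.6,18],"yaw":0.646},{"hand":0.5,"slide":[5.4,11.6,18],"yaw":0.646},{"hand":0.5,"slide":[5.4,11.6,18],"yaw":0.646},{"hand":0.5,"slide":[5.4,11.6,18],"yaw":0.646}]'
cat > q.py <<'E'
from h import *
s=sense();ims={n:capture(n) for n in("wrist","scene","top")}
Cs={n:cam(n,s) for n in ims};th=np.radians(-21);R=np.array([[np.cos(th),-np.sin(th)],[np.sin(th),np.cos(th)]])
for n in ims: cv2.imwrite(f"pics/q_{n}.png",ims[n])
cn=[(80,60),(80,-60),(-80,-60),(-80,60)];res={}
for n,box in(("wrist",(200,0,640,290)),("top",(345,205,455,320)),("scene",(245,160,345,235))):
    h=cv2.cvtColor(ims[n],cv2.COLOR_BGR2HSV)
    m=win((h[...,2]>(195 if n!="wrist" else 150))&(h[...,1]<60),*box).astype(np.uint8)
    m=cv2.morphologyEx(m,cv2.MORPH_CLOSE,np.ones((3,3)))
    k=max(cv2.findContours(m,0,1)[0],key=cv2.contourArea)
    hl=cv2.convexHull(k)[:,0].astype(float)
    out=[]
    for c in cn:   # hull vertex farthest out in each corner's direction
        P0=np.r_[[.515,-.2265],.076];P=np.r_[P0[:2]+R@np.array(c)/1000,.076]
        p0,p=proj(Cs[n],[P0,P]);out.append(hl[((hl-p)**2).sum(1).argmin()])
    res[n]=np.array(out);print(n,res[n].tolist())
def ray(C,p):
    a=cast(C,[p],.0)[0];d=a-C[2];return C[2],d/np.linalg.norm(d)
for i,c in enumerate(cn):
    for pr in(("wrist","scene"),("top","scene"),("wrist","top")):
        A=np.zeros((3,3));b=np.zeros(3)
        for n in pr:
            o,d=ray(Cs[n],res[n][i]);M=np.eye(3)-np.outer(d,d);A+=M;b+=M@o
        X=np.linalg.solve(A,b);l=R.T@(X[:2]-[.515,-.2265])*1000
        print(c,pr,"tray-frame",l.round(1),"z",round(X[2]*1000,1))
print(s['time_s'],s['tcp_pos'])
E
python3 q.py
```

```text
time_s: 24.72
tcp_pos: [0.559, -0.1358, 0.3058]
ee_rot: [[0.275, -0.961, -0.002], [-0.961, -0.275, 0.0], [-0.001, 0.002, -1.0]]
wrist_force: [-1.2, -0.3, 0.0]
gripper_width: 0.461
wrist [[306.0, 158.0], [359.0, 22.0], [501.0, 147.0], [414.0, 238.0]]
top [[402.0, 242.0], [438.0, 237.0], [418.0, 305.0], [363.0, 290.0]]
scene [[277.0, 211.0], [259.0, 183.0], [319.0, 171.0], [329.0, 201.0]]
(80, 60) ('wrist', 'scene') tray-frame [52.3 57. ] z 74.6
(80, 60) ('top', 'scene') tray-frame [49.1 10.2] z 36.9
(80, 60) ('wrist', 'top') tray-frame [40.3 39.7] z 193.5
(80, -60) ('wrist', 'scene') tray-frame [ 81.7 -55.2] z 84.4
(80, -60) ('top', 'scene') tray-frame [ 81.  -56.5] z 83.3
(80, -60) ('wrist', 'top') tray-frame [ 83.4 -58.7] z 72.9
(-80, -60) ('wrist', 'scene') tray-frame [-75.7 -51.9] z 95.8
(-80, -60) ('top', 'scene') tray-frame [-78.  -60.9] z 90.3
(-80, -60) ('wrist', 'top') tray-frame [-78.  -58.5] z 85.3
(-80, 60) ('wrist', 'scene') tray-frame [-77.   54.4] z 77.6
(-80, 60) ('top', 'scene') tray-frame [-82.1  60.9] z 82.4
(-80, 60) ('wrist', 'top') tray-frame [-87.   57.7] z 47.2
24.725 [ 0.55895818 -0.13577923  0.3057817 ]
```

The –y side is still about 9–12 mm up. Either the rubber nubs or the lower rim is stopping it, because the tray sits towards –y while I press. I'll press lightly, drag it towards tray +y by friction, and then press harder.

```bash
python3 -m inch '[{"hand":1,"slide":[-5,-11.1,-3],"yaw":0},{"hand":1,"slide":[-5,-11.1,-3],"yaw":0},{"hand":1,"slide":[-5,-11.1,-9],"yaw":0},{"hand":1,"slide":[-5,-11.1,-14],"yaw":0},{"hand":1,"slide":[-5,-11.1,-16.4],"yaw":0},{"hand":1,"slide":[-5,-11.1,-16.9],"yaw":0},{"hand":1,"slide":[-5,-11.1,-16.9],"yaw":0},{"hand":1,"slide":[-5,-11.1,-16.9],"yaw":0}]'
python3 -m inch '[{"hand":1,"slide":[0,0,-0.5],"yaw":0},{"hand":1,"slide":[0,0,-0.8],"yaw":0},{"hand":1,"slide":[0,0,-0.8],"yaw":0}]'
```

```text
time_s: 25.88
tcp_pos: [0.5104, -0.2469, 0.1391]
ee_rot: [[0.276, -0.961, 0.003], [-0.961, -0.276, -0.001], [0.001, -0.002, -1.0]]
wrist_force: [0.7, -0.0, -0.8]
gripper_width: 0.004
time_s: 26.25
tcp_pos: [0.51, -0.2467, 0.1309]
ee_rot: [[0.277, -0.961, 0.001], [-0.961, -0.277, -0.001], [0.001, -0.001, -1.0]]
wrist_force: [-1.4, 2.0, 6.0]
gripper_width: 0.002
```

```bash
python3 -m inch '[{"hand":1,"slide":[0.12,0.3,-0.1],"yaw":0},{"hand":1,"slide":[0.25,0.65,-0.2],"yaw":0},{"hand":1,"slide":[0.25,0.65,-0.3],"yaw":0}]'
```

```text
time_s: 26.62
tcp_pos: [0.5129, -0.2411, 0.129]
ee_rot: [[0.278, -0.961, 0.002], [-0.961, -0.278, -0.003], [0.003, -0.001, -1.0]]
wrist_force: [-4.2, -1.6, 13.8]
gripper_width: 0.01
```

```bash
python3 -m inch '[{"hand":1,"slide":[0.07,0.2,-0.2],"yaw":0},{"hand":1,"slide":[0.07,0.2,-0.3],"yaw":0},{"hand":1,"slide":[0.07,0.2,-0.3],"yaw":0}]'
```

```text
time_s: 27.0
tcp_pos: [0.5131, -0.2407, 0.1287]
ee_rot: [[0.279, -0.96, 0.001], [-0.96, -0.279, -0.005], [0.005, 0.0, -1.0]]
wrist_force: [-7.2, -6.0, 24.7]
gripper_width: 0.007
```

```bash
python3 -m inch '[{"hand":1,"slide":[0,0,3],"yaw":0},{"hand":1,"slide":[0,0,9],"yaw":0},{"hand":0.5,"slide":[4.7,11,15],"yaw":0},{"hand":0.5,"slide":[4.7,11,15],"yaw":0},{"hand":0.5,"slide":[4.7,11,15],"yaw":0},{"hand":0.5,"slide":[4.7,11,15],"yaw":0}]'
python3 q.py
python3 - <<'E'
from h import *
a,b,w=[cv2.imread(f"pics/q_{n}.png") for n in("scene","top","wrist")]
L=np.vstack([cv2.resize(a[160:245,245:345],(400,340),interpolation=2),cv2.resize(b[205:320,340:475],(400,250),interpolation=2)[:250]])
cv2.imwrite("pics/f.png",np.hstack([L,cv2.resize(w[0:290,230:560],(400,590))[:590]]))
E
```

```text
time_s: 27.75
tcp_pos: [0.5597, -0.1275, 0.2733]
ee_rot: [[0.277, -0.961, -0.001], [-0.961, -0.277, 0.0], [-0.001, 0.0, -1.0]]
wrist_force: [-0.8, -0.8, -0.4]
gripper_width: 0.372
wrist [[307.0, 151.0], [365.0, 0.0], [533.0, 131.0], [426.0, 242.0]]
top [[410.0, 228.0], [439.0, 237.0], [416.0, 305.0], [366.0, 290.0]]
scene [[276.0, 211.0], [259.0, 184.0], [319.0, 172.0], [329.0, 205.0]]
(80, 60) ('wrist', 'scene') tray-frame [54.  58.6] z 76.3
(80, 60) ('top', 'scene') tray-frame [68.4  8.7] z 43.2
(80, 60) ('wrist', 'top') tray-frame [45.2 43.9] z 309.1
(80, -60) ('wrist', 'scene') tray-frame [ 82.3 -50.1] z 84.9
(80, -60) ('top', 'scene') tray-frame [ 81.9 -59.4] z 78.4
(80, -60) ('wrist', 'top') tray-frame [ 88.8 -66.2] z 41.5
(-80, -60) ('wrist', 'scene') tray-frame [-77.9 -60.2] z 87.0
(-80, -60) ('top', 'scene') tray-frame [-78.3 -57.3] z 89.4
(-80, -60) ('wrist', 'top') tray-frame [-78.1 -59.1] z 85.8
(-80, 60) ('wrist', 'scene') tray-frame [-78.1  57.8] z 68.8
(-80, 60) ('top', 'scene') tray-frame [-81.5  53.8] z 64.5
(-80, 60) ('wrist', 'top') tray-frame [-83.9  56.1] z 58.4
27.75 [ 0.55970252 -0.12745747  0.27330819]
```

View pics/f.png

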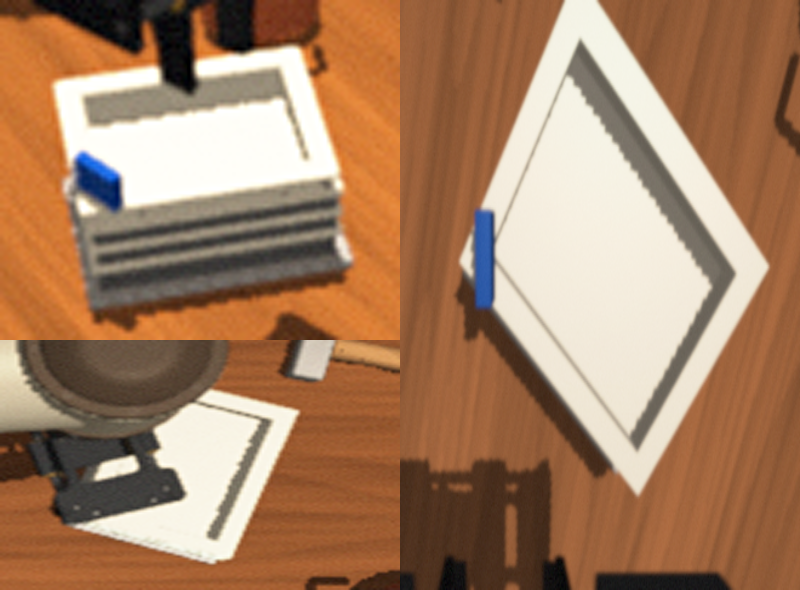

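The top, scene and wrist crops agree: the tab/+y side is down and the –y side is still about 10 mm up, as if it were sitting on the nubs. That was my last allowed picture, so from here I go by numbers. I'll regrip, lift the tray clear and level, centre it, set it on the nubs level and press at the middle.

```bash
python3 -m inch '[{"hand":0.4,"slide":[2,-5,0],"yaw":0},{"hand":0.4,"slide":[3.6,-7.8,-2],"yaw":0},{"hand":0.4,"slide":[3.6,-7.8,-7],"yaw":0},{"hand":0.4,"slide":[3.6,-7.8,-11],"yaw":0},{"hand":0.4,"slide":[3.6,-7.8,-12.1],"yaw":0},{"hand":0.4,"slide":[3.6,-7.8,-12.1],"yaw":0},{"hand":1,"slide":[3.6,-7.8,-12.1],"yaw":0},{"hand":1,"slide":[3.6,-7.8,-12.1],"yaw":0},{"hand":1,"slide":[3.6,-7.8,-12.1],"yaw":0},{"hand":1,"slide":[3.6,-7.8,-12.1],"yaw":0}]'
python3 -m inch '[{"hand":1,"slide":[0,0,0.5],"yaw":0},{"hand":1,"slide":[0,0,1.1],"yaw":0},{"hand":1,"slide":[0,0,1.1],"yaw":0}]';python3 t.py
```

```text
time_s: 29.15
tcp_pos: [0.596, -0.2061, 0.1532]
ee_rot: [[0.277, -0.961, 0.001], [-0.961, -0.277, -0.0], [0.0, -0.001, -1.0]]
wrist_force: [-0.3, -0.4, -0.2]
gripper_width: 0.231
time_s: 29.52
tcp_pos: [0.5953, -0.2061, 0.164]
ee_rot: [[0.276, -0.961, -0.001], [-0.961, -0.276, 0.0], [-0.001, 0.001, -1.0]]
wrist_force: [-3.1, 1.4, 0.7]
gripper_width: 0.109
far px/10mm [-0.09 -3.12] shift [-1.125 -3.125] score 0.91 rise mm 10.10339500701588
-x+y px/10mm [-0.04 -3.21] shift [-0.875 -0.75 ] score 0.86 rise mm 2.370442073466431
edge px/10mm [-0.13 -3.21] shift [ 0.    -0.875] score 1.0 rise mm 2.7231600133886653
29.575 [ 0.59528401 -0.20608578  0.16387271] [-2.12662253  0.61708856  0.7625886 ] [ 0.2663687   0.92756431 -0.01002088] 0.11589692036544723
```

```bash
python3 -m inch '[{"hand":1,"slide":[-0.05,0,0.3],"yaw":0},{"hand":1,"slide":[-0.1,0,0.6],"yaw":0},{"hand":1,"slide":[-0.1,0,0.6],"yaw":0}]';python3 t.py
```

```text
time_s: 29.95
tcp_pos: [0.5958, -0.2063, 0.1704]
ee_rot: [[0.277, -0.961, 0.003], [-0.961, -0.277, -0.001], [0.001, -0.003, -1.0]]
wrist_force: [0.2, -0.3, -0.6]
gripper_width: 0.111
far px/10mm [-0.09 -3.12] shift [-1.625 -4.5  ] score 0.92 rise mm 14.549342342737905
-x+y px/10mm [-0.04 -3.21] shift [-1.5   -2.375] score 0.83 rise mm 7.460995286633732
edge px/10mm [-0.13 -3.21] shift [-0.5   -2.375] score 0.99 rise mm 7.452490988448326
30.0 [ 0.59560549 -0.20624576  0.17023803] [-0.53029214  0.30662264 -1.19407508] [0.01258455 0.05681097 0.04713069] 0.11295953592734631
```

```bash
python3 -m inch '[{"hand":1,"slide":[-0.15,0.05,0],"yaw":0},{"hand":1,"slide":[-0.15,0.05,-0.2],"yaw":0},{"hand":0.6,"slide":[-0.15,0.05,-0.2],"yaw":0},{"hand":0.6,"slide":[-0.15,0.05,-0.2],"yaw":0},{"hand":0.6,"slide":[-0.15,0.05,3],"yaw":0},{"hand":1,"slide":[-0.15,0.05,5],"yaw":0},{"hand":1,"slide":[-8,-2,5],"yaw":0},{"hand":1,"slide":[-8,-2,5],"yaw":0},{"hand":1,"slide":[-8,-2,5],"yaw":0}]';python3 t.py
```

```text
time_s: 31.12
tcp_pos: [0.5141, -0.2266, 0.2203]
ee_rot: [[0.276, -0.961, 0.001], [-0.961, -0.276, -0.0], [0.001, -0.001, -1.0]]
wrist_force: [0.1, 0.3, 0.1]
gripper_width: 0.05
far px/10mm [-0.09 -3.12] shift [-0.875 -3.   ] score 0.92 rise mm 9.680664368698686
-x+y px/10mm [-0.04 -3.21] shift [-0.5  0. ] score 0.88 rise mm 0.01786410990556006
edge px/10mm [-0.13 -3.21] shift [ 8.75  -0.375] score 0.88 rise mm 0.09857691528249155
31.175 [ 0.51528044 -0.22642257  0.22028503] [ 0.75464081 -0.50526901  0.02948956] [-0.03367674  0.07078732  0.04529823] 0.03087124494205606
```

```bash
python3 -m inch '[{"hand":0.6,"slide":[7.9,2.05,0],"yaw":0},{"hand":0.6,"slide":[7.9,2.05,0],"yaw":0},{"hand":0.6,"slide":[7.9,2.05,-3],"yaw":0},{"hand":0.6,"slide":[7.9,2.05,-5.8],"yaw":0},{"hand":0.6,"slide":[7.9,2.05,-5.8],"yaw":0},{"hand":1,"slide":[7.9,2.05,-5.8],"yaw":0},{"hand":1,"slide":[7.9,2.05,-5.8],"yaw":0},{"hand":1,"slide":[7.9,2.05,-5.8],"yaw":0},{"hand":1,"slide":[7.9,2.05,-5.8],"yaw":0}]'
python3 -m inch '[{"hand":1,"slide":[0,0,0.5],"yaw":0},{"hand":1,"slide":[0,0,1.4],"yaw":0},{"hand":1,"slide":[0.14,0.37,1.4],"yaw":0},{"hand":1,"slide":[0.14,0.37,1.4],"yaw":0}]';python3 t.py
```

```text
time_s: 32.3
tcp_pos: [0.5944, -0.2057, 0.1628]
ee_rot: [[0.277, -0.961, 0.002], [-0.961, -0.277, -0.001], [0.001, -0.002, -1.0]]
wrist_force: [0.7, 0.6, 2.2]
gripper_width: 0.109
time_s: 32.8
tcp_pos: [0.5952, -0.2016, 0.1756]
ee_rot: [[0.277, -0.961, -0.0], [-0.961, -0.277, 0.0], [-0.0, 0.0, -1.0]]
wrist_force: [-0.7, -0.8, -1.6]
gripper_width: 0.107
far px/10mm [-0.09 -3.12] shift [-0.375 -5.375] score 0.92 rise mm 17.236337229935447
-x+y px/10mm [-0.04 -3.21] shift [ 0.   -2.25] score 0.86 rise mm 7.017539643395103
edge px/10mm [-0.13 -3.21] shift [ 0.875 -2.25 ] score 1.0 rise mm 6.8955622968110175
32.85 [ 0.59514818 -0.20168242  0.17545067] [-0.2464309   0.20015329 -1.4101595 ] [ 0.01931964  0.01889728 -0.07476672] 0.10950741091165693
```

```bash
python3 -m inch '[{"hand":1,"slide":[0,0,-0.6],"yaw":0},{"hand":1,"slide":[0,0,-1.2],"yaw":0},{"hand":1,"slide":[0,0,-1.2],"yaw":0}]';python3 t.py
```

```text
time_s: 33.22
tcp_pos: [0.5993, -0.203, 0.169]
ee_rot: [[0.279, -0.96, 0.011], [-0.96, -0.279, -0.004], [0.007, -0.01, -1.0]]
wrist_force: [2.0, 0.2, 15.3]
gripper_width: 0.117
far px/10mm [-0.09 -3.12] shift [-2.    -7.875] score 0.95 rise mm 25.384815467628666
-x+y px/10mm [-0.04 -3.21] shift [-1.5   -5.125] score 0.82 rise mm 16.03798818411664
edge px/10mm [-0.13 -3.21] shift [-0.125 -3.875] score 0.99 rise mm 12.074972797319578
33.275 [ 0.59921225 -0.2030456   0.16907211] [ 2.15531315 -0.28458764 15.89056133] [0.04445069 0.02960229 0.00915421] 0.11581205926266774
```

Shifted this way, the +y side now catches on its nubs. That mirror pose is useful: if I let go, the –y/far side should drop into the nest with the tab side up. Releasing from just above.

```bash
python3 -m inch '[{"hand":1,"slide":[0,0,0.9],"yaw":0},{"hand":1,"slide":[0,0,0.9],"yaw":0},{"hand":0.7,"slide":[0,0,0.9],"yaw":0},{"hand":0.7,"slide":[0,0,0.9],"yaw":0},{"hand":0.7,"slide":[0,0,0.9],"yaw":0}]';python3 t.py
```

```text
time_s: 33.9
tcp_pos: [0.595, -0.2019, 0.172]
ee_rot: [[0.276, -0.961, -0.001], [-0.961, -0.276, 0.0], [-0.001, 0.001, -1.0]]
wrist_force: [-0.3, -0.5, 0.2]
gripper_width: 0.282
far px/10mm [-0.09 -3.12] shift [-1.375 -3.   ] score 0.91 rise mm 9.726017632202488
-x+y px/10mm [-0.04 -3.21] shift [-0.625 -3.5  ] score 0.87 rise mm 10.938502915996555
edge px/10mm [-0.13 -3.21] shift [-12.    -4.75] score 0.99 rise mm 16.248228637550923
33.95 [ 0.5950895  -0.20187949  0.1721749 ] [ 0.52008433 -0.47700926 -0.54697025] [-0.01677781  0.10445303 -0.02734745] 0.2883295365216134
```

All four corners now rest level on the nubs, at about +10 mm. One more small shift towards tray +y should let the –y side drop.

```bash
python3 -m inch '[{"hand":1,"slide":[0,0,0],"yaw":0},{"hand":1,"slide":[0,0,0],"yaw":0},{"hand":1,"slide":[0,0,0],"yaw":0},{"hand":1,"slide":[0.03,0.1,0.1],"yaw":0},{"hand":1,"slide":[0.09,0.23,0.1],"yaw":0},{"hand":1,"slide":[0.09,0.23,0.1],"yaw":0},{"hand":0.7,"slide":[0.09,0.23,0],"yaw":0},{"hand":0.7,"slide":[0.09,0.23,0],"yaw":0}]';python3 t.py
```

```text
time_s: 34.95
tcp_pos: [0.5965, -0.1993, 0.1727]
ee_rot: [[0.276, -0.961, 0.001], [-0.961, -0.276, 0.0], [-0.0, -0.001, -1.0]]
wrist_force: [0.0, 0.3, 0.3]
gripper_width: 0.249
far px/10mm [-0.09 -3.12] shift [-0.875 -2.   ] score 0.93 rise mm 6.480232316176342
-x+y px/10mm [-0.04 -3.21] shift [-0.75  -3.125] score 0.84 rise mm 9.773379002907095
edge px/10mm [-0.13 -3.21] shift [ 0.25  -2.625] score 0.99 rise mm 8.138951706969308
35.0 [ 0.59649101 -0.19932093  0.17268717] [ 0.07071896 -0.16110141 -0.22009582] [0.0201667  0.12207525 0.00659672] 0.27313762931422403
```

```bash
python3 -m inch '[{"hand":1,"slide":[0,0,0],"yaw":0},{"hand":1,"slide":[0,0,0],"yaw":0},{"hand":1,"slide":[0,0,0],"yaw":0},{"hand":1,"slide":[0.03,0.1,0],"yaw":0},{"hand":1,"slide":[0.09,0.23,0],"yaw":0},{"hand":1,"slide":[0.09,0.23,0],"yaw":0},{"hand":0.7,"slide":[0.09,0.23,0],"yaw":0},{"hand":0.7,"slide":[0.09,0.23,0],"yaw":0}]';python3 t.py; python3 - <<'E'
from h import *
C=cam("scene");P=np.array([.42,-.254,.076]);p=proj(C,P)[0]
for d in((.01,0,0),(0,.01,0),(0,0,.01)):print(d,proj(C,P+d)[0]-p)
E
```

```text
time_s: 36.0
tcp_pos: [0.5972, -0.1974, 0.1728]
ee_rot: [[0.276, -0.961, 0.0], [-0.961, -0.276, -0.0], [0.0, -0.0, -1.0]]
wrist_force: [-1.2, 0.5, -0.3]
gripper_width: 0.247
far px/10mm [-0.09 -3.12] shift [-0.75   1.125] score 0.95 rise mm -3.5324561638319314
-x+y px/10mm [-0.04 -3.21] shift [-0.875 -3.5  ] score 0.84 rise mm 10.947434970949335
edge px/10mm [-0.13 -3.21] shift [-12.    -4.25] score 1.0 rise mm 14.692137201328826
36.05 [ 0.59717376 -0.19736498  0.17280937] [-0.43321133 -0.37619939  0.0889002 ] [0.00027153 0.13288293 0.00898227] 0.2686475765828482
(0.01, 0, 0) [-3.17292636  1.27542655]
(0, 0.01, 0) [2.09550915 1.8045875 ]
(0, 0, 0.01) [-0.0905999  -3.12239029]
```

The far side is now down in the nest and the +y/tab side sits about 12 mm up, a tilt of about 0.12 rad. I'll grip the tab lightly near its top and raise it.

```bash
python3 -m inch '[{"hand":0.7,"slide":[0,0,0.3],"yaw":0},{"hand":1,"slide":[0,0,0.3],"yaw":0},{"hand":1,"slide":[0,0,0.3],"yaw":0},{"hand":1,"slide":[0,0,0.3],"yaw":0},{"hand":1,"slide":[0,0,0.3],"yaw":0}]';python3 t.py
python3 -m inch '[{"hand":1,"slide":[0,0,0.2],"yaw":0},{"hand":1,"slide":[0,0,0.4],"yaw":0},{"hand":1,"slide":[0,0,0.4],"yaw":0}]';python3 t.py
```

```text
time_s: 36.67
tcp_pos: [0.597, -0.1974, 0.1757]
ee_rot: [[0.276, -0.961, -0.0], [-0.961, -0.276, -0.0], [-0.0, 0.0, -1.0]]
wrist_force: [-1.6, -0.3, -0.2]
gripper_width: 0.108
far px/10mm [-0.09 -3.12] shift [-0.5  0.5] score 0.98 rise mm -1.5548627627573683
-x+y px/10mm [-0.04 -3.21] shift [-1.25  -3.375] score 0.83 rise mm 10.570969739856555
edge px/10mm [-0.13 -3.21] shift [-12.     -4.125] score 0.99 rise mm 14.303114342273302
36.725 [ 0.5969607  -0.197356    0.17571172] [-1.12660121  0.13345809  1.09618825] [0.0135734  0.31986976 0.02338151] 0.11288354120488965
time_s: 37.1
tcp_pos: [0.5971, -0.1973, 0.1798]
ee_rot: [[0.276, -0.961, 0.0], [-0.961, -0.276, 0.0], [-0.0, -0.0, -1.0]]
wrist_force: [-0.2, 0.7, -0.3]
gripper_width: 0.111
far px/10mm [-0.09 -3.12] shift [-0.375  0.   ] score 0.99 rise mm 0.034014947627852433
-x+y px/10mm [-0.04 -3.21] shift [-1.375 -4.5  ] score 0.83 rise mm 14.084205589030498
edge px/10mm [-0.13 -3.21] shift [-12.    -5.25] score 0.99 rise mm 17.804320073773013
37.15 [ 0.59709732 -0.19727393  0.17965911] [-0.15212925 -0.42252889 -0.26165746] [ 0.02806738  0.07673613 -0.00951687] 0.10818755991737256
```

The far corner is at about +3 mm after correcting for the shift, the tab side at about +16 mm, tilt about 0.12 rad. I'll raise it a little more and dwell for margin, then lift clear.

```bash
python3 -m inch '[{"hand":1,"slide":[0,0,0.2],"yaw":0},{"hand":1,"slide":[0,0,0.2],"yaw":0},{"hand":1,"slide":[0,0,0.2],"yaw":0}]';python3 t.py
python3 - <<'E'
from h import *
s=sense();w=capture("wrist");C=cam("wrist",s);h=cv2.cvtColor(w,cv2.COLOR_BGR2HSV)
m=win((h[...,2]>150)&(h[...,1]<60),150,0,640,300).astype(np.uint8)
k=max(cv2.findContours(m,0,1)[0],key=cv2.contourArea)[:,0]
th=np.radians(-21);R=np.array([[np.cos(th),-np.sin(th)],[np.sin(th),np.cos(th)]])
for nm,p in(("right",k[k[:,0].argmax()]),("up",k[k[:,1].argmin()]),("left",k[k[:,0].argmin()])):
    print(nm,p,[(R.T@(cast(C,[p],z)[0][:2]-[.515,-.2265])*1000).round(1).tolist() for z in(.080,.090)])
E
```

```text
time_s: 37.52
tcp_pos: [0.5971, -0.1973, 0.1817]
ee_rot: [[0.276, -0.961, 0.0], [-0.961, -0.276, 0.0], [0.0, -0.0, -1.0]]
wrist_force: [-0.8, -0.2, -0.9]
gripper_width: 0.11
far px/10mm [-0.09 -3.12] shift [-0.375 -0.5  ] score 0.98 rise mm 1.634230973889024
-x+y px/10mm [-0.04 -3.21] shift [-1.5   -5.375] score 0.82 rise mm 16.817714811160535
edge px/10mm [-0.13 -3.21] shift [-0.25  -4.625] score 0.99 rise mm 14.424374118251063
37.575 [ 0.59709412 -0.19735184  0.18165821] [-0.87277335  0.28363995 -1.28440479] [ 0.04809312  0.03772607 -0.05811742] 0.11075269868975227
right [617 272] [[-79.2, -52.9], [-69.3, -50.3]]
up [419  94] [[83.3, -55.0], [84.8, -52.3]]
left [306 241] [[82.8, 45.0], [84.3, 42.5]]
```

Step-2 numbers have margin: far about 53 mm, tab about 118 mm, tilt about 0.12 rad, and the weight is in the hand. Now I'll lift clear and carry it over the pile. I'll set it down there briefly to level it and take a deep grip.

```bash
python3 -m inch '[{"hand":1,"slide":[0,0,1],"yaw":0},{"hand":1,"slide":[0,0,3],"yaw":0},{"hand":1,"slide":[0,0,6],"yaw":0},{"hand":1,"slide":[0,2,8.5],"yaw":0},{"hand":1,"slide":[0,6,9],"yaw":0},{"hand":1,"slide":[-0.2,11,9],"yaw":0},{"hand":1,"slide":[-0.4,17,9],"yaw":0},{"hand":1,"slide":[-0.6,23,9],"yaw":0},{"hand":1,"slide":[-0.8,29,9],"yaw":0},{"hand":1,"slide":[-1,35,9],"yaw":0}]'
python3 -m inch '[{"hand":1,"slide":[0,5,0],"yaw":0},{"hand":1,"slide":[-0.06,8.5,0],"yaw":0},{"hand":1,"slide":[-0.06,10.8,0],"yaw":0},{"hand":1,"slide":[-0.06,10.8,0],"yaw":0},{"hand":1,"slide":[-0.06,10.8,0],"yaw":0}]'
cat > r.py <<'E'
from h import *
# rim of held tray by scene+top triangulation of white hull extremes
s=sense();ims={n:capture(n) for n in("scene","top","wrist")};Cs={n:cam(n,s) for n in ims}
for n in ims: cv2.imwrite(f"pics/r_{n}.png",ims[n])
ctr=s['tcp_pos']-np.array([.0785,.0202,.07])
th=np.radians(-21);R=np.array([[np.cos(th),-np.sin(th)],[np.sin(th),np.cos(th)]]);cn=[(80,60),(80,-60),(-80,-60),(-80,60)]
res={}
for n in ims:
    h=cv2.cvtColor(ims[n],cv2.COLOR_BGR2HSV);p=proj(Cs[n],[np.r_[ctr[:2]+R@np.array(c)*.0014,ctr[2]] for c in cn])
    m=((h[...,2]>(185 if n!="wrist" else 150))&(h[...,1]<60)).astype(np.uint8);q=np.zeros_like(m);cv2.fillConvexPoly(q,cv2.convexHull(p.astype(np.int32)),1)
    k=max(cv2.findContours(m*q,0,1)[0],key=cv2.contourArea);hl=cv2.convexHull(k)[:,0].astype(float)
    pp=proj(Cs[n],[np.r_[ctr[:2]+R@np.array(c)*.001,ctr[2]] for c in cn])
    res[n]=np.array([hl[((hl-x)**2).sum(1).argmin()] for x in pp]);print(n,res[n].tolist())
for i in(1,2,3):
    for pr in(("wrist","scene"),("top","scene")):
        A=np.zeros((3,3));b=np.zeros(3)
        for n in pr:
            o=Cs[n][2];d=cast(Cs[n],[res[n][i]],0.)[0]-o;d/=np.linalg.norm(d);M=np.eye(3)-np.outer(d,d);A+=M;b+=M@o
        X=np.linalg.solve(A,b);print(cn[i],pr,(X*1000).round(1))
print(s['time_s'],s['tcp_pos'],s['wrist_force'],s['gripper_width'])
E
python3 r.py
```

```text
time_s: 38.88
tcp_pos: [0.5869, 0.1546, 0.2729]
ee_rot: [[0.277, -0.961, 0.002], [-0.961, -0.277, 0.0], [-0.0, -0.002, -1.0]]
wrist_force: [1.1, -0.6, -1.2]
gripper_width: 0.11
time_s: 39.5
tcp_pos: [0.5865, 0.2598, 0.2718]
ee_rot: [[0.276, -0.961, -0.0], [-0.961, -0.276, -0.0], [0.0, 0.0, -1.0]]
wrist_force: [-0.1, -0.5, -1.0]
gripper_width: 0.11
scene [[416.0, 296.0], [427.0, 268.0], [454.0, 248.0], [482.0, 287.0]]
top [[180.0, 225.0], [222.0, 240.0], [194.0, 315.0], [138.0, 295.0]]
wrist [[307.0, 242.0], [417.0, 98.0], [617.0, 272.0], [515.0, 310.0]]
(80, -60) ('wrist', 'scene') [535.2 192.2 188. ]
(80, -60) ('top', 'scene') [531.3 190.2 175.3]
(-80, -60) ('wrist', 'scene') [412.5 209.5 171.8]
(-80, -60) ('top', 'scene') [414.5 211.3 174.7]
(-80, 60) ('wrist', 'scene') [394.3 275.4  98.5]
(-80, 60) ('top', 'scene') [457.3 318.7 189.3]
39.5 [0.58651441 0.25978494 0.27183074] [-0.07693938 -0.52093537 -0.98506751] 0.11034206378664238
```

The tray is held over the pile with its centre at about (0.509, 0.237) and still rolled about 0.12 rad. Next I'll lower it onto the pile, gently.

```bash
python3 -m inch '[{"hand":1,"slide":[0,0.1,-4],"yaw":0},{"hand":1,"slide":[0,0.1,-7],"yaw":0},{"hand":1,"slide":[0,0.1,-8.8],"yaw":0},{"hand":1,"slide":[0,0.1,-9.4],"yaw":0},{"hand":1,"slide":[0,0.1,-9.4],"yaw":0},{"hand":1,"slide":[0,0.1,-9.4],"yaw":0}]'
python3 -m inch '[{"hand":1,"slide":[0,0,-0.2],"yaw":0},{"hand":1,"slide":[0,0,-0.3],"yaw":0},{"hand":1,"slide":[0,0,-0.3],"yaw":0}]'
```

```text
time_s: 40.4
tcp_pos: [0.5871, 0.2618, 0.179]
ee_rot: [[0.276, -0.961, 0.002], [-0.961, -0.276, 0.001], [-0.001, -0.002, -1.0]]
wrist_force: [-0.5, 0.5, 0.2]
gripper_width: 0.109
time_s: 40.78
tcp_pos: [0.5864, 0.2617, 0.1747]
ee_rot: [[0.276, -0.961, -0.0], [-0.961, -0.276, -0.0], [0.0, 0.0, -1.0]]
wrist_force: [-0.3, -0.1, -1.3]
gripper_width: 0.111
```

```bash
python3 -m inch '[{"hand":1,"slide":[0,0,-0.15],"yaw":0},{"hand":1,"slide":[0,0,-0.3],"yaw":0},{"hand":1,"slide":[0,0,-0.3],"yaw":0}]'
```

```text
time_s: 41.15
tcp_pos: [0.5868, 0.262, 0.1721]
ee_rot: [[0.277, -0.961, 0.001], [-0.961, -0.277, 0.0], [-0.0, -0.001, -1.0]]
wrist_force: [0.5, 1.1, 0.9]
gripper_width: 0.108
```

```bash
python3 -m inch '[{"hand":0.55,"slide":[0,0,0],"yaw":0},{"hand":0.55,"slide":[0,0,0],"yaw":0},{"hand":0.55,"slide":[0,0,0],"yaw":0},{"hand":0.55,"slide":[0,0,0.5],"yaw":0}]'
python3 - <<'E'
from h import *
s=sense();w=capture("wrist");C=cam("wrist",s);h=cv2.cvtColor(w,cv2.COLOR_BGR2HSV)
b=win((h[...,0]>100)&(h[...,0]<130)&(h[...,1]>110)&(h[...,2]>40),200,100,450,330)
r=rect(C,b,.102);print("tab visible part",r[:4],cv2.boundingRect(r[4]))
im=capture("scene");C2=cam("scene");h=cv2.cvtColor(im,cv2.COLOR_BGR2HSV)
c0=np.array([.508,.241]);th=np.radians(-21);R=np.array([[np.cos(th),-np.sin(th)],[np.sin(th),np.cos(th)]])
p=proj(C2,[np.r_[c0+R@np.array(c)*.001,.076] for c in((80,60),(80,-60),(-80,-60),(-80,60))])
m=((h[...,2]>185)&(h[...,1]<60)).astype(np.uint8);q=np.zeros_like(m);cv2.fillConvexPoly(q,cv2.convexHull((p+(p-p.mean(0))*.25).astype(np.int32)),1)
hl=cv2.convexHull(max(cv2.findContours(m*q,0,1)[0],key=cv2.contourArea))[:,0].astype(float)
for x in p: print("expected level corner",x.round(1),"found",hl[((hl-x)**2).sum(1).argmin()])
print(s['tcp_pos'],s['time_s'],s['gripper_width'])
E
```

```text
time_s: 41.65
tcp_pos: [0.5862, 0.2614, 0.1764]
ee_rot: [[0.276, -0.961, -0.001], [-0.961, -0.276, -0.001], [0.0, 0.001, -1.0]]
wrist_force: [0.2, 1.0, 0.7]
gripper_width: 0.423
tab visible part (591.5504760742188, 254.91798400878906, [9.335245132446289, 37.757545471191406], -74.63720321655273) (301, 242, 19, 69)
expected level corner [392.6 346.1] found [414. 322.]
expected level corner [373.3 297.2] found [416. 313.]
expected level corner [448.  282.9] found [448. 284.]
expected level corner [473.4 328.9] found [471. 328.]
[0.58617181 0.26141831 0.17636693] 41.65 0.42319857209824185
```

The tray lies level on the pile. The tab is about 3 mm along and 8 mm across from the tool, so I'll correct that and take a deep grip.

```bash
python3 -m inch '[{"hand":0.55,"slide":[0.5,-0.6,0],"yaw":0},{"hand":0.55,"slide":[0.5,-0.6,0],"yaw":0},{"hand":0.55,"slide":[0.5,-0.6,-1.5],"yaw":0},{"hand":0.55,"slide":[0.5,-0.6,-2.4],"yaw":0},{"hand":0.55,"slide":[0.5,-0.6,-2.4],"yaw":0},{"hand":1,"slide":[0.5,-0.6,-2.4],"yaw":0},{"hand":1,"slide":[0.5,-0.6,-2.4],"yaw":0},{"hand":1,"slide":[0.5,-0.6,-2.4],"yaw":0},{"hand":1,"slide":[0.5,-0.6,-2.4],"yaw":0},{"hand":1,"slide":[0.5,-0.6,-2.4],"yaw":0}]'
```

```text
time_s: 43.0
tcp_pos: [0.5915, 0.2557, 0.1529]
ee_rot: [[0.276, -0.961, 0.0], [-0.961, -0.276, 0.0], [-0.0, -0.0, -1.0]]
wrist_force: [0.1, -0.4, 0.6]
gripper_width: 0.113
```

```bash
python3 -m inch '[{"hand":1,"slide":[0,0,0],"yaw":0},{"hand":1,"slide":[0,0,0],"yaw":0},{"hand":1,"slide":[0,0,1],"yaw":0},{"hand":1,"slide":[0,0,3],"yaw":0},{"hand":1,"slide":[0,0,5],"yaw":0},{"hand":1,"slide":[0,0,7],"yaw":0},{"hand":1,"slide":[0,0,8],"yaw":0},{"hand":1,"slide":[0,0,8],"yaw":0},{"hand":1,"slide":[0,0,8],"yaw":0}]'; python3 r.py; python3 - <<'E'
from h import *
im=capture("scene");a=cv2.imread("pics/scene0.png");C=cam("scene");h=cv2.cvtColor(im,cv2.COLOR_BGR2HSV)
# board pile: expected corners of top board (z .048) and visible wood blob
th=np.radians(-5.3);R=np.array([[np.cos(th),-np.sin(th)],[np.sin(th),np.cos(th)]])
for z in(0,.048): print(z,proj(C,[np.r_[np.array([.508,.241])+R@np.array(c)*.001,z] for c in((30,60),(30,-60),(-30,60))]).round(1).tolist())
m=win((h[...,0]>10)&(h[...,0]<28)&(h[...,1]<175)&(h[...,2]>60),380,290,460,380)
k=cv2.findContours(m.astype(np.uint8),0,1)[0]
print([cv2.boundingRect(x) for x in k if cv2.contourArea(x)>40])
for (x,y) in((268,232),(330,225)):
    A=cv2.resize(a[y-6:y+6,x-6:x+6],None,fx=8,fy=8,interpolation=2);B=cv2.resize(im[y-14:y+14,x-14:x+14],None,fx=8,fy=8,interpolation=2)
    _,q,_,l=cv2.minMaxLoc(cv2.matchTemplate(B,A,cv2.TM_CCOEFF_NORMED));print("stack base shift px",np.array(l)/8-8,q)
E
```

```text
time_s: 44.12
tcp_pos: [0.591, 0.2554, 0.2317]
ee_rot: [[0.276, -0.961, -0.002], [-0.961, -0.276, -0.001], [0.0, 0.002, -1.0]]
wrist_force: [-0.3, 0.0, -1.3]
gripper_width: 0.117
scene [[418.0, 296.0], [420.0, 285.0], [450.0, 256.0], [479.0, 300.0]]
top [[188.0, 229.0], [224.0, 242.0], [197.0, 312.0], [143.0, 294.0]]
wrist [[323.0, 246.0], [432.0, 109.0], [629.0, 283.0], [483.0, 310.0]]
(80, -60) ('wrist', 'scene') [519.5 176.3 108.9]
(80, -60) ('top', 'scene') [535.1 191.6 131.8]
(-80, -60) ('wrist', 'scene') [417.4 207.1 146.8]
(-80, -60) ('top', 'scene') [419.7 210.6 155.6]
(-80, 60) ('wrist', 'scene') [414.7 280.9  66. ]
(-80, 60) ('top', 'scene') [458.8 321.5 158.4]
44.125 [0.591026   0.25544629 0.23168576] [-0.31388145  0.01510044 -1.32259846] 0.11685274884051919
0 [[423.3, 364.3], [388.8, 321.4], [447.6, 351.4]]
0.048 [[426.5, 350.1], [390.6, 306.8], [451.6, 337.1]]
[(392, 290, 68, 76)]
stack base shift px [0.125 0.   ] 0.9886837601661682
stack base shift px [ 0.   -0.25] 0.9803722500801086
```

```bash
python3 -m inch '[{"hand":1,"slide":[0,0,0],"yaw":0},{"hand":1,"slide":[0,0,0],"yaw":0},{"hand":1,"slide":[0,0,0],"yaw":0},{"hand":1,"slide":[0,0,0],"yaw":0}]'; python3 - <<'E'
from h import *
im=capture("scene");a=cv2.imread("pics/sc6.png")
g=lambda i:cv2.Canny(i,40,120)
for (x,y) in((426,351),(423,363),(446,348)):
    A=cv2.resize(a[y-7:y+7,x-7:x+7],None,fx=8,fy=8,interpolation=2);B=cv2.resize(im[y-15:y+15,x-15:x+15],None,fx=8,fy=8,interpolation=2)
    _,q,_,l=cv2.minMaxLoc(cv2.matchTemplate(B,A,cv2.TM_CCOEFF_NORMED));print("pile shift px",np.array(l)/8-8,q)
s=sense();print(s['time_s'],s['joint_velocities'],s['wrist_force'],s['gripper_width'])
for n in("jar","x"):pass
E
```

```text
time_s: 44.82
tcp_pos: [0.5915, 0.2557, 0.2327]
ee_rot: [[0.276, -0.961, 0.0], [-0.961, -0.276, 0.0], [-0.0, -0.0, -1.0]]
wrist_force: [0.5, 0.3, 0.0]
gripper_width: 0.114
pile shift px [-8.  8.] 0.6852667927742004
pile shift px [-8.  8.] 0.42356881499290466
pile shift px [5. 8.] 0.5790073871612549
44.875 [ 0.00274872 -0.02508088  0.02032354 -0.04389827  0.02342806  0.00772212] [-0.48872085  0.1611095  -0.50582887] 0.11331863002248452
```

```bash
python3 - <<'E'
from h import *
a=cv2.imread("pics/sc6.png");im=capture("scene")
f=lambda i:cv2.createCLAHE(4,(8,8)).apply(cv2.cvtColor(i,cv2.COLOR_BGR2LAB)[...,0])
for n,i in(("placed",a),("now",im)):
    h=cv2.cvtColor(i,cv2.COLOR_BGR2HSV)
    for y in(335,340,345,350,355,360):
        row=cv2.GaussianBlur(h,(3,3),0)[y,370:480,1].astype(int)   # saturation: wood board vs bench
        x=np.nonzero(row<185)[0]+370
        print(n,y,(x.min(),x.max(),len(x)) if len(x) else None,end=" | ")
    print()
h=cv2.cvtColor(im,cv2.COLOR_BGR2HSV);print(h[355,415],h[355,385],h[345,440],h[345,470],h[340,400])
E
```

```text
placed 335 (np.int64(372), np.int64(451), 56) | placed 340 (np.int64(376), np.int64(451), 53) | placed 345 (np.int64(370), np.int64(449), 46) | placed 350 (np.int64(412), np.int64(448), 37) | placed 355 (np.int64(416), np.int64(448), 32) | placed 360 (np.int64(419), np.int64(435), 17) | 
now 335 (np.int64(386), np.int64(451), 60) | now 340 (np.int64(378), np.int64(453), 64) | now 345 (np.int64(379), np.int64(455), 63) | now 350 (np.int64(388), np.int64(452), 44) | now 355 (np.int64(383), np.int64(458), 53) | now 360 (np.int64(386), np.int64(464), 38) | 
[ 14 197  84] [ 12 172  95] [ 14 154 141] [ 13 191 202] [ 10 164  92]
```

```bash
python3 -c "
from station import *
s=sense();print(s['time_s'],s['tcp_pos'],s['gripper_width']);print(finish_job())"
```

```text
44.925 [0.59148187 0.25564899 0.23270769] 0.10913181701023038
the job is handed in; nothing more can be done
None
```

I handed the job in at 44.9 s with the tray held level over the board pile. No verdict was reported, and one of my last checks gave no answer.

**Loose board:** It was placed on the pile and let go at about 8 s. The wrist camera put its centre 1 mm from the pile's centre, with about 1° between their edges.

**Peel:** It did not go as planned.
- The first lift, with a deep grip on the tab, raised the whole tray almost level by 8–10 mm.
- Putting it back left one side caught on what I took to be the nubs. Pressing down with closed fingertips, at up to 42 N on the wrist, did not seat it.
- I then shifted the tray sideways until the far corner dropped into the nest with the tab side up, and raised the tab with a shallow grip.
- At that point I estimated a tilt of about 0.12 rad, the tab at about 118 mm and the far corner at about 53 mm. All are inside the limits, but they rest on single-camera shifts, so I count them as likely, not certain.

**Carry:** I set the tray down briefly on the pile to level it, took a deep grip on the tab and raised it again.

**Last checks:**
- **Tray:** two rim corners measured 155.6 and 158.4 mm high, where a level tray would be 155 mm. It was centred within about 10 mm of the pile and about 79 mm above the top board. The fingers were closed on the tab and the arm was still.
- **Stack:** its base had shifted by at most 0.25 px in the picture, so it had not moved.
- **Boards:** the check that they stayed put after the tray rested on them was inconclusive. The image match failed because of the tray's shadow, and only the pile's right edge agreed, to about 2 px.
- **Bystanders:** I did not re-measure them.

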